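# Coating check on an arm housing

### The arm

A 6-joint arm with a two-finger parallel gripper is mounted at the origin on the work surface. World frame = base frame: x ahead of the robot, y to its left, z up, the work surface at z = 0. Lengths are in m, angles in degrees, forces in N, time in s.
With the tool pointing down it reaches from about 0.4 to 0.825 m from the base axis. Payload 7 kg.
Tool frame: the origin (TCP) lies on the centre line of the jaws, within the pads' length; the fingertips stand 11 mm ahead of it and the grasp point (between the pads) lies 8 mm behind it; z points along the fingers, y is the line along which they close (so a half turn about z gives the same grasp; the last joint's range is limited). The gripper opens to 88 mm and grips with 3 to 60 N. Pads are 19 mm wide; open, the fingers measure 130 mm over their backs; the gripper's body (78 mm by 193 mm) begins 47 mm behind the grasp point.
Start: joints at [81.824, 20.546, 0.682, 0, -70.136, -16.507], TCP at [0.282, 0.613, 0.238] pointing down, gripper open.
Joint ranges: [-176.03, 176.03], [-82.01, 121.73], [-58.28, 71.71], [-173.87, 95.51], [-174.79, -0.11], [-173.66, 173.66]. Speed limits (degrees/s): [136.94, 136.94, 172.46, 180, 180, 180].

### API

Orientations are given as [roll, pitch, yaw] about the fixed x, y, z axes, in that order (R = Rz(yaw) Ry(pitch) Rx(roll)).
In Python, from plant import r, capture, camera_model, job gives the robot as it stands.
- The arm moves only by the tool drive_tool, never from a script. Its argument "increments" is a list that holds one entry, the list of rows, each a list of 5 numbers: the gripper's target within -1 to 1 (fully open at 1, half-way at 0, shut at -1), then the shift along the tool's x, y, z scaled (see below), then the turn about the tool's z scaled (see below). In form: [[[gripper, tx, ty, tz, roll], ...]]. A call has 1 to 5 rows; each row is the pose to reach, as a shift and turn from the pose commanded when the call began, along the tool's axes at that moment, turning the shorter way round; what a row does not reach only later rows make up. The controller multiplies each number of a shift by 120 mm and each number of a turn by 360 degrees. A row lasts 1/8 s, in which the tool goes at most 62.5 mm and 10.7 degrees, less where a joint would pass 70% of its speed; a pose out of reach is approached as far as the arm can. A call with a number of a shift or a turn outside -1 to 1 is refused whole. A call with a gripper value outside its range is refused whole. The fingers move at their own pace and stop on an object; "squeeze" is the grip in N (left out, the last holds). Time passes only in rows, so rows that repeat a pose let the fingers close. It gives the time, the measured TCP pose, the force, the opening and the grip force at its end, in the units of the state.
- r.get_state(): the state, without advancing time (a new reading comes with each control period).
- capture(name): name is "scene" or "top" or "wrist"; returns the picture (420x560x3 uint8, red, green, blue); there is no depth.
- camera_model(name): a dict with "camera_matrix" (3x3 intrinsics, pixels), "rvec" (rotation vector, rad) and "tvec" (3), from world to camera coordinates, as OpenCV has them. Camera axes: x right, y down, z forward; pixel columns grow to the right and rows downward; lengths in m; the calibration is good to about 2 mm. The wrist camera is an equidistant fisheye: a pixel r from the principal point sees the ray r / f radians off the axis. A picture is of the moment at which its call begins: read the wrist's pose just before it. camera_model takes no time and is no camera call; for the wrist camera it gives the pose at the moment of the call.
- job.close_job(): hands the job in; it is judged then, once.
The state is a dict: "time_s": time; "joints": joint angles; "qd": joint speeds; "joint_torque": joint torques, N m; "tcp_pos": TCP position; "eef_rot": TCP orientation; "contact_force": force on the tool from outside, world axes, zero at the start; "moment": the same for the moment, N m; "gripper_width": finger opening in m; "gripper_force": force on a finger pad.
Only numpy, scipy, OpenCV 4.12 (cv2) and the standard library are available. Lean on these libraries where they do the work, as an engineer would, in place of code of your own. Each camera call takes 0.05 s, during which the arm holds its last target. There are 200 camera calls.

### The job

Take the paint-thickness gauge out of its fork stand and press its sprung foot on the middle of the bare steel reference block, then inside the black ring on the housing's lower, steeper painted face, and then inside the ring on the upper, flatter face. Each time hold the gauge square to the surface touched and press gently, just until the foot has clearly gone in a few millimetres, for about half a second. Then hang the gauge back upright in its fork and let go, leaving the other things on the bench where they are.

Things in the scene. Friction and masses are not known exactly. Their poses are not given: they have to be found in the camera images.
- gauge: The gauge, 0.2 kg, 150 mm tall, hanging upright in the stand's fork. Origin: on its axis at the tip of the free foot; z runs along the axis from foot to top. From the foot up: sprung steel foot 12 mm diameter (visible below z=13 mm), steel sleeve 22 mm diameter (z 13 to 60), black collar 52 mm diameter (z 60 to 66) which rests on the fork, grey handle of square section 28 x 28 mm with sides along x and y (z 66 to 150; grip it near z=112).
- foot_tip (a point): Centre of the end face of the gauge's sprung foot; on the gauge's axis, at the gauge's origin while the foot is free.
- foot (a joint): How far the sprung foot is pushed in, m: 0 free, 0.010 fully in. It takes about 1 N to start and 4.6 N to push fully in; past that the force rises sharply (more than 15 N is too rough). Pressed by 2 mm or more counts as a reading.
- stand: Fixed steel stand with an open fork on top. Origin: on the bench, below the place where the gauge hangs; base 110 x 100 mm (x -50 to 60). The fork's prongs lie along x, their top 93 mm above the bench, plate 8 mm thick; the slot between them is 30 mm wide, open towards the stand's -x, from x=-35 mm to its closed end at x=+30 mm. Each prong is 18 mm wide.
- fork (a point): Centre of the hanging place, at the level of the fork's top, 93 mm above the bench: the collar's underside rests here, with the gauge's origin 60 mm lower (33 mm above the bench).
- block_top (a point): Middle of the top face, 28 mm above the bench, of the fixed bare steel reference block, 70 x 70 mm, on a 90 x 90 mm black base. A touch within 20 mm of the middle counts. z is up.
- cover: Cream painted arm housing bolted down on an inspection fixture (steel base 200 x 150 mm). Origin: on the bench at the centre of the base. Both painted faces rise towards its +x: the lower face, 130 mm wide in y and 100 mm long up the slope, lies at 42 degrees from x=-85 mm, z=30 mm to x=-11 mm, z=97 mm; the upper face, 120 mm wide and 100 mm long, lies at 22 degrees from there to x=82 mm, z=134 mm. Lugs at the top end reach about x=114 mm and 141 mm above the bench.
- spot_low (a point): Centre of the black ring (24 mm inside diameter) on the lower, 42 degree face, half way up the face; where it lies across the width varies. z points straight out of the face, x up the slope, y across. Foot centre inside the ring and the gauge within about 10 degrees of square counts.
- spot_high (a point): Centre of the black ring (24 mm inside diameter) on the upper, 22 degree face, half way up the face; where it lies across the width varies. z points straight out of the face, x up the slope, y across. Foot centre inside the ring and the gauge within about 10 degrees of square counts.
- drill: Bystander: cordless drill lying on its side, 200 x 180 mm, 56 mm high; origin under its motor body, nose to +x, grip and battery to -y.
- hexkey: Bystander: T-handled hex key lying flat, 110 mm long along x, 80 mm wide handle at -x, 20 mm high; origin on the bench under the shaft, 80 mm from the handle.
- ratchet: Bystander: ratchet wrench lying flat, 180 mm long along x, 20 mm high; origin under its middle.
- driver: Bystander: screwdriver lying along x, handle to -x, about 200 mm long.
- endcap: Bystander: cream bowl-shaped end cap, 70 mm diameter, 35 mm high; origin under its centre.
- cleaner: Bystander: white bottle, 52 mm diameter, 150 mm high; origin under its centre.
Mind the look-alikes: they are no part of the job. What is shaped like the part that bears block_top but green or purple is not meant.

How it is judged:
By the outcome, as a careful person would: the job done as asked, in the order asked, and still so for the second after the job is handed in, with the robot touching nothing.
It also fails if it takes over 69 s, if anything falls off the work surface, if the arm or the gripper's body presses on something with over 40 N, if the wrist force passes 120 N, or if a joint passes its speed limit or range.

## Working session

There is one attempt and no reset: what is moved stays moved. The work goes in short steps, Python scripts to look and compute and a tool call to move; the robot and the scene stay as the last step left them, time stands still between calls to the robot, and variables do not carry over. Pictures are saved under pics/ and viewed, at most 10 in all, crops included, and the job is handed in when it is done.

Besides the shell and the picture viewer there is one more tool, called after ">>>" as a command line: name --argument value ..., lists and objects as JSON in quotes. drive_tool: Moves the arm, as the interface text tells. Its arguments: {"type":"object","properties":{"increments":{"type":"array"},"squeeze":{"type":"number"}},"required":["increments"]}

```bash
ls -la; mkdir -p pics
python3 - <<'E'
from plant import r,capture,camera_model,job
import cv2,numpy as np
print(r.get_state())
for n in("scene","top","wrist"):
    m=camera_model(n); print(n,{k:np.round(v,4).tolist() for k,v in m.items()})
    im=capture(n); cv2.imwrite(f"pics/{n}0.png",cv2.resize(im[:,:,::-1],(800,600),interpolation=cv2.INTER_CUBIC))
E
```

```text
total 12
drwxr-xr-x  3 agent agent 4096 Dec  1 06:04 .
drwxr-xr-x 23 root  root  4096 Dec  1 06:04 ..
drwxr-xr-x  2 agent agent 4096 Dec  1 06:04 pics
{'time_s': 0.0, 'joints': array([ 8.18236350e+01,  2.05904571e+01,  6.32530646e-01, -2.16654810e-02,
       -7.01355086e+01, -1.65050909e+01]), 'qd': array([ 0.01273912,  0.10361852,  0.0240015 ,  0.07963019, -0.03010209,
       -0.1035495 ]), 'joint_torque': array([ 1.28298463e-03, -5.82720029e+01,  2.93057102e+01,  6.99721277e+00,
        6.89860142e-03, -1.52816228e-04]), 'tcp_pos': array([0.28169644, 0.6128755 , 0.23661941]), 'eef_rot': array([ 1.79904628e+02, -7.02009741e-03, -2.46888286e+01]), 'contact_force': array([-0.10661128, -0.26455963, -0.0547346 ]), 'moment': array([-0.01280499,  0.00346398, -0.01970401]), 'gripper_force': 0.0, 'gripper_width': 0.08787133531909931}
scene {'camera_matrix': [[535.9329, 0.0, 282.2171], [0.0, 535.9329, 198.3819], [0.0, 0.0, 1.0]], 'rvec': [1.2464, 2.4603, -0.7944], 'tvec': [0.3486, -0.2786, 1.8583]}
top {'camera_matrix': [[416.5303, 0.0, 279.8451], [0.0, 416.5303, 205.7907], [0.0, 0.0, 1.0]], 'rvec': [2.1981, -2.1885, 0.0903], 'tvec': [-0.028, 0.5327, 1.1143]}
wrist {'camera_matrix': [[325.1923, 0.0, 277.3375], [0.0, 325.1923, 204.8978], [0.0, 0.0, 1.0]], 'rvec': [-1.5923, 2.484, 0.3798], 'tvec': [0.6739, -0.0381, 0.3927]}
```

View pics/top0.png

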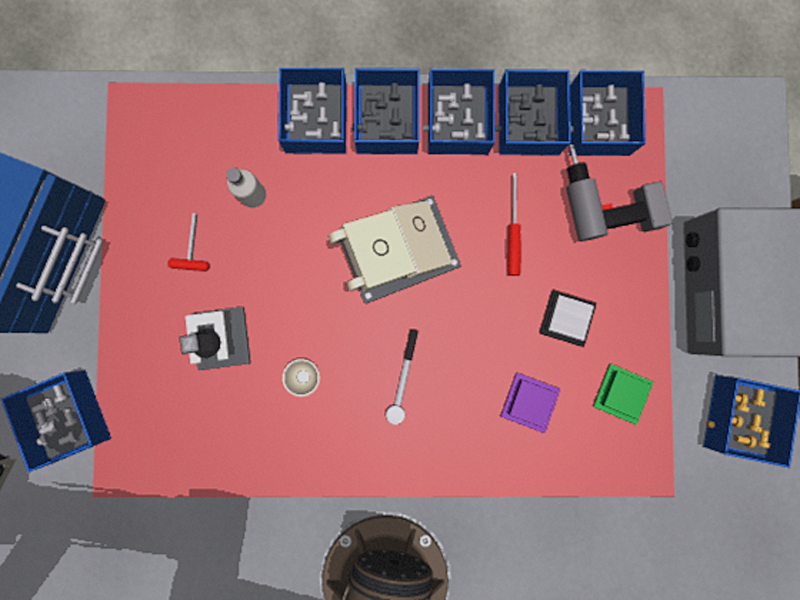

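View pics/scene0.png

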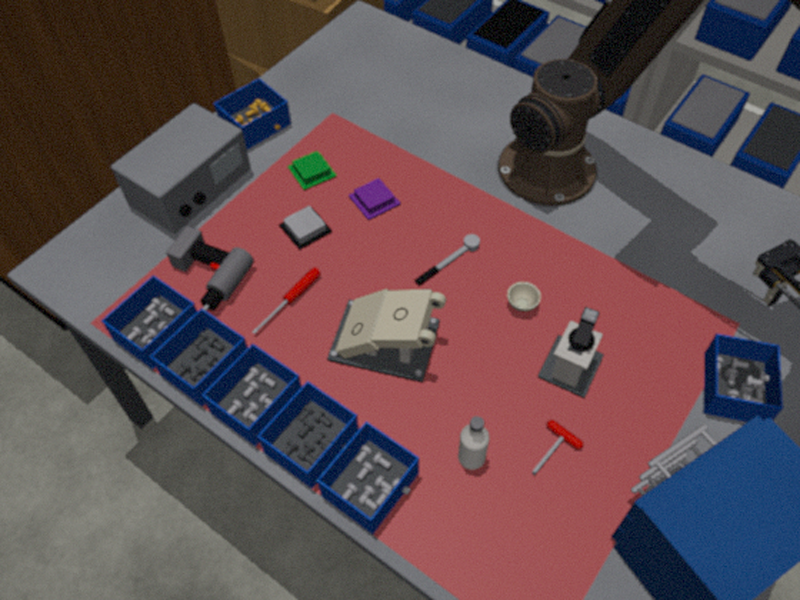

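```bash
cat > h.py <<'E'
import numpy as np,cv2
from plant import r,capture,camera_model,job
def ray(n,uv):
    m=camera_model(n);K=np.array(m["camera_matrix"],float);R=cv2.Rodrigues(np.array(m["rvec"],float))[0];t=np.array(m["tvec"],float).ravel()
    d=np.array([(uv[0]-K[0,2])/K[0,0],(uv[1]-K[1,2])/K[1,1]])
    if n=="wrist":
        a=np.hypot(*d); d=d/max(a,1e-9)*np.tan(a)
    return -R.T@t, R.T@np.array([d[0],d[1],1.])
def at(n,uv,z):
    c,d=ray(n,uv); return c+d*(z-c[2])/d[2]
def proj(n,P):
    m=camera_model(n);K=np.array(m["camera_matrix"],float)
    return cv2.projectPoints(np.atleast_2d(np.array(P,float)),np.array(m["rvec"],float),np.array(m["tvec"],float),K,None)[0].reshape(-1,2)
E
python3 - <<'E'
from h import *
im=capture("top")[:,:,::-1]
W=np.zeros((600,800,3),np.uint8)
def put(x0,y0,w,h,s,X,Y): W[Y:Y+h*s,X:X+w*s]=cv2.resize(im[y0:y0+h,x0:x0+w],None,fx=s,fy=s,interpolation=cv2.INTER_CUBIC)
put(225,132,100,82,5,0,0)      # cover
put(120,205,60,58,5,500,0)     # stand
put(372,197,50,50,5,500,300)   # block
put(185,240,45,38,4,0,420)
cv2.imwrite("pics/crop1.png",W)
E
```

```text
(no output)
```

View pics/crop1.png

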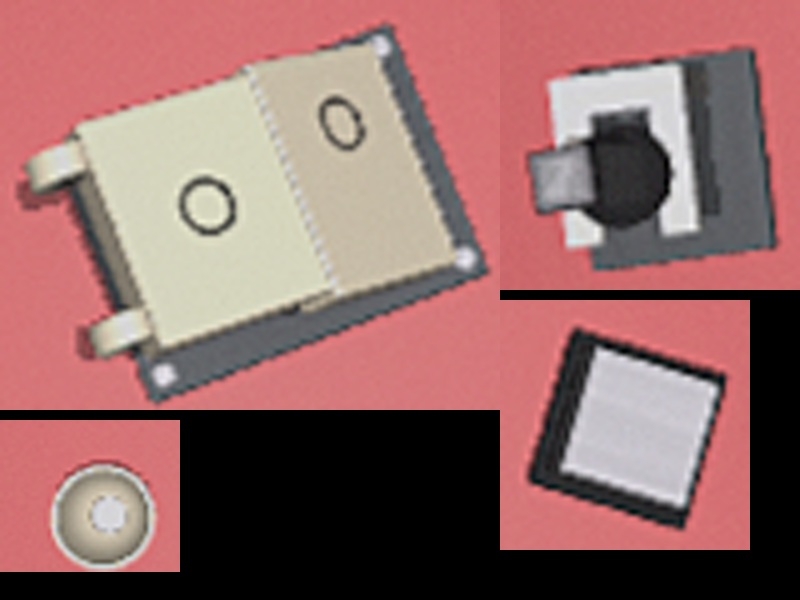

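Run:
```python
from h import *
from scipy.optimize import least_squares
def o(p,x0,y0,X,Y,s=5): return np.array([x0+(p[0]-X+.5)/s-.5,y0+(p[1]-Y+.5)/s-.5])
def fit(P,uv,g):
    P=np.array(P,float);uv=np.array(uv)
    def f(q):
        c,s=np.cos(q[2]),np.sin(q[2]);W=P.copy();W[:,0]=q[0]+c*P[:,0]-s*P[:,1];W[:,1]=q[1]+s*P[:,0]+c*P[:,1]
        return (proj("top",W)-uv).ravel()
    s=least_squares(f,g,loss='soft_l1'); print(np.round(s.x[:2],4),np.degrees(s.x[2]).round(2),s.fun.round(1));return s.x
C=lambda p:o(p,225,132,0,0)
q=fit([(-.085,-.065,.03),(-.085,.065,.03),(-.011,-.0625,.097),(-.011,.0625,.097),(.082,-.06,.134),(.082,.06,.134)],[C(p) for p in[(380,42),(455,258),(250,68),(335,290),(78,128),(152,355)]],[.57,0,np.radians(110)])
c,s=np.cos(q[2]),np.sin(q[2])
for n,p,z,x in(("low",(342,123),.0635,-.048),("high",(208,205),.1155,.0355)):
    w=at("top",C(p),z);d=w[:2]-q[:2];l=np.array([c*d[0]+s*d[1],-s*d[0]+c*d[1]]);b=q[:2]+np.array([c*x-s*l[1],s*x+c*l[1]]);print(n,w.round(4),"local",l.round(4),"spot",b.round(4))
S=lambda p:o(p,120,205,500,0)
# plate: prong outer width 66, x from -35 to 30+?
for p in[(548,78),(683,63),(698,235),(568,250),(592,115),(648,108),(660,238),(603,245)]: print("plate",p,at("top",S(p),.093).round(4))
print("collar",at("top",S((625,180)),.099).round(4),"handle top",at("top",S((562,180)),.15+.033).round(4))
for p in[(529,153),(592,148),(597,207),(535,213)]:print("htop",at("top",S(p),.183).round(4))
B=lambda p:o(p,372,197,500,300)
w=np.array([at("top",B(p),.028) for p in[(597,347),(722,380),(687,508),(560,473)]]);print("block",w.round(4),w.mean(0).round(4))
```

```text
[ 0.6203 -0.022 ] 111.17 [-1.3  0.1  1.   1.2 -0.3 -0.   0.2  1.1 -0.9 -1.1  1.6 -1. ]
low [ 0.6608 -0.0592  0.0635] local [-0.0493 -0.0243] spot [ 0.6603 -0.058 ]
high [0.6091 0.0101 0.1155] local [ 0.034  -0.0011] spot [0.6085 0.0115]
plate (548, 78) [0.4894 0.355  0.093 ]
plate (683, 63) [0.4973 0.2874 0.093 ]
plate (698, 235) [0.4109 0.2778 0.093 ]
plate (568, 250) [0.4032 0.3426 0.093 ]
plate (592, 115) [0.4709 0.3324 0.093 ]
plate (648, 108) [0.4745 0.3044 0.093 ]
plate (660, 238) [0.4094 0.2968 0.093 ]
plate (603, 245) [0.4058 0.3252 0.093 ]
collar [0.4384 0.3132 0.099 ] handle top [0.4397 0.3161 0.183 ]
htop [0.452  0.3316 0.183 ]
htop [0.4544 0.3028 0.183 ]
htop [0.4274 0.2998 0.183 ]
htop [0.4245 0.3281 0.183 ]
block [[ 0.533  -0.3264  0.028 ]
 [ 0.5155 -0.394   0.028 ]
 [ 0.4463 -0.3738  0.028 ]
 [ 0.4649 -0.3054  0.028 ]] [ 0.4899 -0.3499  0.028 ]
```

```bash
cat >> h.py <<'E'
def state(): 
    s=r.get_state(); return np.r_[s["tcp_pos"],s["eef_rot"][2]]
def plan(*wps,start=None):
    """waypoints (x,y,z,yaw); prints per-call tx,ty,tz,roll from each pose to the next, split to <=118 mm per axis"""
    p=state() if start is None else np.array(start,float); print("from",p.round(4))
    for w in wps:
        w=np.array(w,float); d0=w-p; d0[3]=(d0[3]+180)%360-180; n=1
        while True:
            q=p.copy();out=[];ok=True
            for i in range(n):
                d=d0/n; a=np.radians(q[3]); c,s=np.cos(a),np.sin(a)
                v=np.array([c*d[0]+s*d[1],s*d[0]-c*d[1],-d[2]]); ok&=abs(v).max()<.118
                out.append((np.r_[v/.12,-d[3]/360],int(np.ceil(max(np.linalg.norm(v)/.0625,abs(d[3])/10.7)))));q=q+d
            if ok: break
            n+=1
        for v,k in out: print(v.round(3).tolist(),"rows",k)
        p=w;print("-")
E
python3 - <<'E'
from h import *
plan((.441,.3155,.235,-84),(.441,.3155,.137,-84))
E
```

```text
from [  0.2818   0.6131   0.237  -24.6871]
[0.747, 0.566, 0.005, 0.055] rows 2
[0.895, 0.28, 0.005, 0.055] rows 2
[0.937, -0.039, 0.005, 0.055] rows 2
-
[0.0, -0.0, 0.817, -0.0] rows 2
-
```

>>> drive_tool --increments '[[[1,0.747,0.566,0,0.055],[1,0.747,0.566,0,0.055],[1,0.747,0.566,0,0.055]]]'

```text
time_s: 0.57
tcp_pos: [0.3362, 0.5114, 0.2381]
eef_rot: [-180.0, 0.0, -44.7]
contact_force: [-0.2, 0.9, 0.2]
gripper_width: 0.0877
gripper_force: 0.0
```

>>> drive_tool --increments '[[[1,0.895,0.28,0,0.055],[1,0.895,0.28,0,0.055],[1,0.895,0.28,0,0.055]]]'

```text
time_s: 0.95
tcp_pos: [0.389, 0.4128, 0.2379]
eef_rot: [-180.0, 0.0, -64.5]
contact_force: [0.4, -0.8, -0.2]
gripper_width: 0.0873
gripper_force: 0.0
```

>>> drive_tool --increments '[[[1,0.937,-0.039,0,0.055],[1,0.937,-0.039,0,0.055],[1,0.937,-0.039,0,0.055],[1,0.937,-0.039,0,0.055]]]'

```text
time_s: 1.45
tcp_pos: [0.4411, 0.3165, 0.2376]
eef_rot: [-180.0, 0.0, -84.0]
contact_force: [-0.7, 0.5, 0.6]
gripper_width: 0.0878
gripper_force: 0.0
```

Run:
```python
from h import *
print(camera_model("wrist")["rvec"],camera_model("wrist")["tvec"])
im=capture("wrist");cv2.imwrite("pics/w1.png",cv2.resize(im[:,:,::-1],(800,600)))
plan((.441,.3155,.137,-84)); print(r.get_state()["time_s"])
print([ (z,proj("wrist",[[.441,.3155,z]])) for z in (.1,.183)])
```

```text
[-0.1629423   3.08437951  0.47300461] [ 0.47148935 -0.29368122  0.31159018]
from [  0.4409   0.3168   0.2375 -83.9487]
[0.011, 0.0, 0.837, 0.0] rows 2
-
1.5
[(0.1, array([[276.84712486, 195.09101125]])), (0.183, array([[276.79360329, 228.84919445]]))]
```

View pics/w1.png

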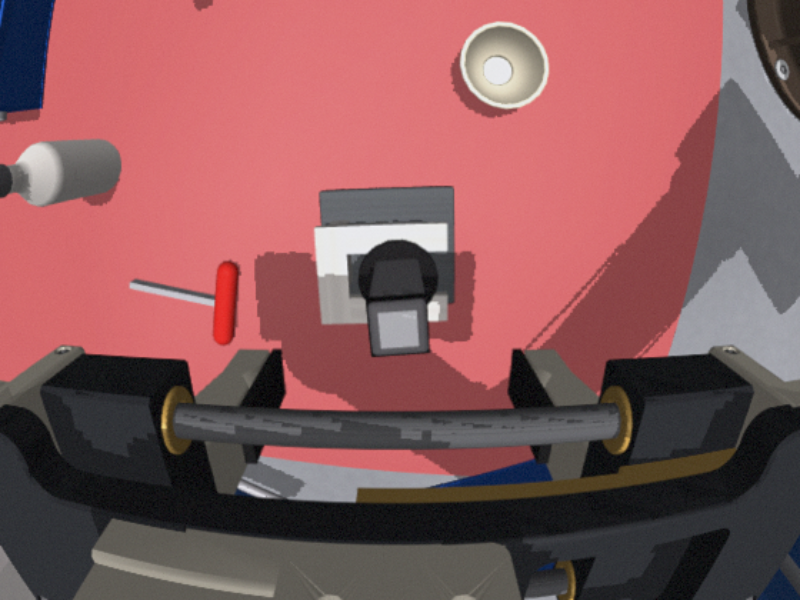

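>>> drive_tool --increments '[[[1,0,0,0.42,0],[1,0.01,0,0.837,0],[1,0.01,0,0.837,0]]]'

```text
time_s: 1.88
tcp_pos: [0.4391, 0.3136, 0.1339]
eef_rot: [179.7, -0.3, -84.0]
contact_force: [0.8, -0.2, 0.6]
gripper_width: 0.0876
gripper_force: 0.0
```

>>> drive_tool --increments '[[[-1,0,0,0,0],[-1,0,0,0,0],[-1,0,0,0,0],[-1,0,0,0,0],[-1,0,0,0,0]]]' --squeeze 35

```text
time_s: 2.5
tcp_pos: [0.4413, 0.3145, 0.1375]
eef_rot: [-180.0, 0.0, -84.1]
contact_force: [-0.6, 1.4, -0.6]
gripper_width: 0.0434
gripper_force: 0.0
```

>>> drive_tool --increments '[[[-1,0,0,0,0],[-1,0,0,0,0],[-1,0,0,0,0],[-1,0,0,0,0]]]'

```text
time_s: 3.0
tcp_pos: [0.4412, 0.3144, 0.1371]
eef_rot: [180.0, -0.0, -84.1]
contact_force: [-0.1, -0.7, 0.9]
gripper_width: 0.0287
gripper_force: 33.6
```

>>> drive_tool --increments '[[[-1,0,0,-0.4,0],[-1,0,0,-0.75,0],[-1,0,0,-0.75,0]]]'

```text
time_s: 3.38
tcp_pos: [0.4424, 0.3158, 0.2305]
eef_rot: [-179.7, 0.2, -84.1]
contact_force: [-0.1, -0.3, -2.4]
gripper_width: 0.0286
gripper_force: 33.6
```

Run:
```python
from h import *
plan((.49,-.35,.20,-106),(.49,-.35,.135,-106))
```

```text
from [  0.4424   0.3158   0.2305 -84.0633]
[0.927, 0.03, 0.042, 0.01] rows 2
[0.927, -0.029, 0.042, 0.01] rows 2
[0.923, -0.088, 0.042, 0.01] rows 2
[0.915, -0.147, 0.042, 0.01] rows 2
[0.904, -0.205, 0.042, 0.01] rows 2
[0.889, -0.262, 0.042, 0.01] rows 2
-
[-0.0, 0.0, 0.542, -0.0] rows 2
-
```

>>> drive_tool --increments '[[[-1,0.927,0.03,0.04,0.01],[-1,0.927,0.03,0.04,0.01],[-1,0.927,0.03,0.04,0.01]]]'

```text
time_s: 3.75
tcp_pos: [0.448, 0.2003, 0.2212]
eef_rot: [179.9, -0.1, -87.9]
contact_force: [0.2, -0.1, -1.8]
gripper_width: 0.028
gripper_force: 34.6
```

>>> drive_tool --increments '[[[-1,0.927,-0.03,0.04,0.01],[-1,0.927,-0.03,0.04,0.01],[-1,0.927,-0.03,0.04,0.01]]]'

```text
time_s: 4.12
tcp_pos: [0.4564, 0.0901, 0.2165]
eef_rot: [179.9, -0.0, -91.5]
contact_force: [0.2, 0.4, -1.7]
gripper_width: 0.0278
gripper_force: 34.6
```

>>> drive_tool --increments '[[[-1,0.923,-0.088,0.04,0.01],[-1,0.923,-0.088,0.04,0.01],[-1,0.923,-0.088,0.04,0.01]]]'

```text
time_s: 4.5
tcp_pos: [0.4649, -0.0202, 0.2118]
eef_rot: [179.9, -0.0, -95.1]
contact_force: [0.3, 0.6, -1.1]
gripper_width: 0.0279
gripper_force: 34.6
```

>>> drive_tool --increments '[[[-1,0.915,-0.147,0.04,0.01],[-1,0.915,-0.147,0.04,0.01],[-1,0.915,-0.147,0.04,0.01]]]'

```text
time_s: 4.88
tcp_pos: [0.4737, -0.1306, 0.207]
eef_rot: [179.9, -0.0, -98.6]
contact_force: [-0.0, 1.0, -2.2]
gripper_width: 0.028
gripper_force: 34.6
```

>>> drive_tool --increments '[[[-1,0.904,-0.205,0.04,0.01],[-1,0.904,-0.205,0.04,0.01],[-1,0.904,-0.205,0.04,0.01]]]'

```text
time_s: 5.25
tcp_pos: [0.4824, -0.2412, 0.202]
eef_rot: [179.9, -0.0, -102.2]
contact_force: [-0.9, 0.3, -1.7]
gripper_width: 0.0278
gripper_force: 34.6
```

>>> drive_tool --increments '[[[-1,0.889,-0.262,0.04,0.01],[-1,0.889,-0.262,0.04,0.01],[-1,0.889,-0.262,0.04,0.01],[-1,0.889,-0.262,0.04,0.01]]]'

```text
time_s: 5.75
tcp_pos: [0.4907, -0.3497, 0.1977]
eef_rot: [179.9, 0.0, -105.6]
contact_force: [0.4, -0.2, -2.4]
gripper_width: 0.0278
gripper_force: 34.6
```

Run:
```python
from h import *
im=capture("scene");top=capture("top");W=np.zeros((600,800,3),np.uint8)
W[:600,:400]=cv2.resize(im[100:250,180:280],(400,600),interpolation=cv2.INTER_CUBIC)
W[:600,400:]=cv2.resize(top[150:300,330:430],(400,600),interpolation=cv2.INTER_CUBIC)
cv2.imwrite("pics/b1.png",W[:,:,::-1])
plan((.49,-.35,.135,-106)); print(r.get_state()["contact_force"],proj("scene",[[.49,-.35,.028],[.49,-.35,.1]]))
```

```text
from [   0.4908   -0.3496    0.1984 -105.5803]
[0.005, 0.005, 0.528, 0.001] rows 2
-
[ 0.44449556 -0.2652811  -2.52301717] [[212.82582461 154.71878472]
 [210.25319075 139.742904  ]]
```

View pics/b1.png

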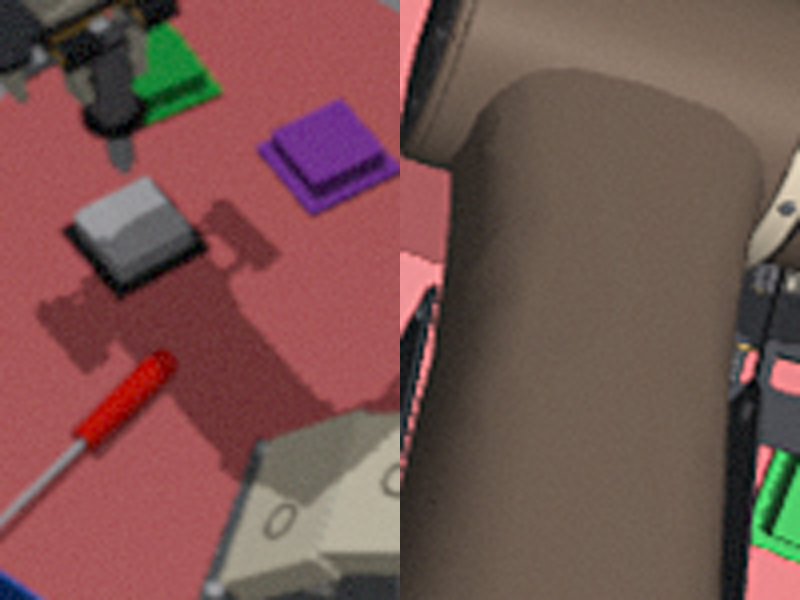

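>>> drive_tool --increments '[[[-1,0,0,0.3,0],[-1,0,0,0.5,0],[-1,0,0,0.57,0],[-1,0,0,0.57,0]]]'

```text
time_s: 6.35
tcp_pos: [0.4905, -0.3506, 0.1304]
eef_rot: [180.0, -0.0, -105.6]
contact_force: [-0.5, 1.0, 0.9]
gripper_width: 0.028
gripper_force: 34.6
```

>>> drive_tool --increments '[[[-1,0,0,0.02,0],[-1,0,0,0.025,0],[-1,0,0,0.025,0],[-1,0,0,0.025,0],[-1,0,0,0.025,0]]]'

```text
time_s: 6.98
tcp_pos: [0.4906, -0.3515, 0.1273]
eef_rot: [-179.9, -0.0, -105.7]
contact_force: [0.8, 0.1, 1.2]
gripper_width: 0.0281
gripper_force: 34.6
```

>>> drive_tool --increments '[[[-1,0,0,0,0],[-1,0,0,0,0],[-1,0,0,-0.2,0],[-1,0,0,-0.36,0],[-1,0,0,-0.36,0]]]'

```text
time_s: 7.6
tcp_pos: [0.4903, -0.3513, 0.1708]
eef_rot: [-179.9, -0.0, -105.7]
contact_force: [-0.7, -0.1, -2.1]
gripper_width: 0.0278
gripper_force: 34.6
```

>>> drive_tool --increments '[[[-1,-0.425,0,0,0],[-1,-0.425,0,0,0],[-1,-0.425,0,0.36,0],[-1,-0.425,0,0.375,0],[-1,-0.425,0,0.375,0]]]'

```text
time_s: 8.22
tcp_pos: [0.5038, -0.3026, 0.1252]
eef_rot: [179.9, -0.0, -105.7]
contact_force: [0.4, 0.2, -1.6]
gripper_width: 0.0278
gripper_force: 34.6
```

Run:
```python
from h import *
im=capture("scene")
cv2.imwrite("pics/b2.png",cv2.resize(im[100:190,170:270],(800,720),interpolation=cv2.INTER_CUBIC)[:600,:,::-1])
s=state();a=np.array([np.cos(np.radians(-106)),np.sin(np.radians(-106))]);print(s,(s[:2]-[.49,-.35])@a,(s[:2]-[.49,-.35])@[a[1],-a[0]])
```

```text
[   0.50440286   -0.30273657    0.12595501 -105.68684042] -0.049402493379842816 -0.0008173516783116161
```

View pics/b2.png

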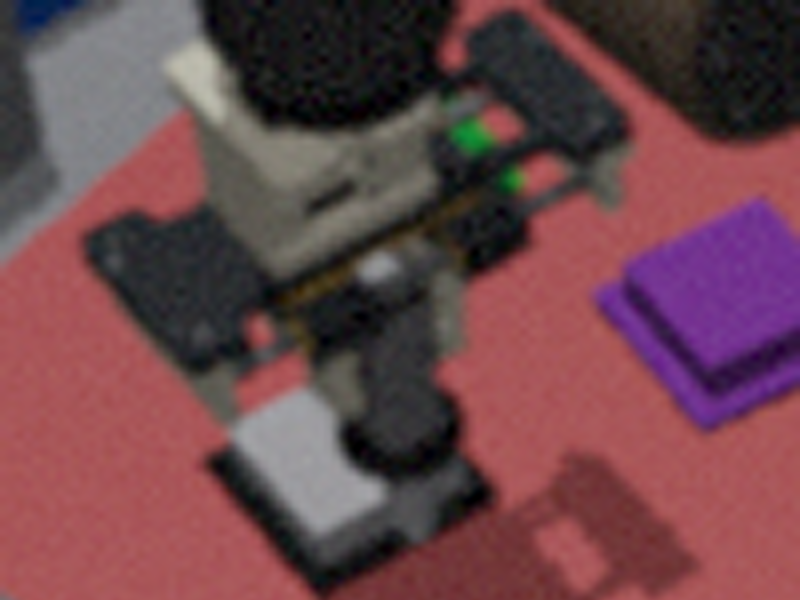

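>>> drive_tool --increments '[[[-1,0,0,0,0],[-1,0,0,0,0],[-1,0.07,0,0,0],[-1,0.206,0,0,0],[-1,0.3,0,0.017,0]]]' --squeeze 8

```text
time_s: 8.9
tcp_pos: [0.4941, -0.338, 0.1232]
eef_rot: [-180.0, 0.0, -105.7]
contact_force: [1.3, 0.4, -0.5]
gripper_width: 0.028
gripper_force: 8.0
```

>>> drive_tool --increments '[[[-1,0.06,0,0.01,0],[-1,0.12,0,0.028,0],[-1,0.12,0,0.028,0]]]'

```text
time_s: 9.28
tcp_pos: [0.4899, -0.3512, 0.1193]
eef_rot: [180.0, -0.0, -105.7]
contact_force: [0.0, -0.1, -2.8]
gripper_width: 0.0278
gripper_force: 8.0
```

Run:
```python
from h import *
im=capture("scene")
cv2.imwrite("pics/b3.png",cv2.resize(im[100:175,180:280],(800,600),interpolation=cv2.INTER_CUBIC)[:600,:,::-1])
s=state();a=np.array([np.cos(np.radians(-106)),np.sin(np.radians(-106))]);print(s,(s[:2]-[.49,-.35])@a,(s[:2]-[.49,-.35])@[a[1],-a[0]])
```

```text
[   0.48998086   -0.35087719    0.11940472 -105.70669583] 0.0008484839726983436 -0.00022338966608840096
```

View pics/b3.png

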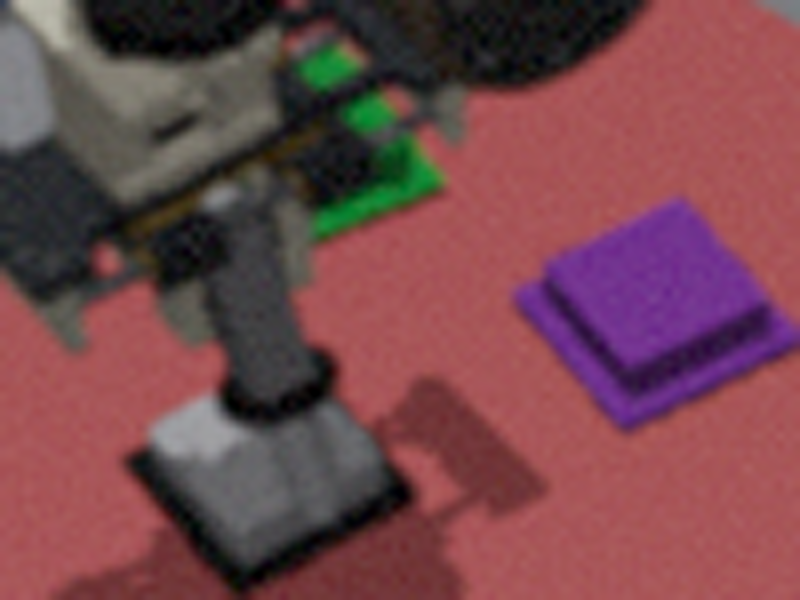

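>>> drive_tool --increments '[[[-1,0.1,0,0.04,0],[-1,0.19,0,0.095,0],[-1,0.28,0,0.16,0],[-1,0.28,0,0.16,0]]]'

```text
time_s: 9.82
tcp_pos: [0.4807, -0.384, 0.0997]
eef_rot: [179.9, -0.0, -105.8]
contact_force: [-0.4, 0.5, -2.1]
gripper_width: 0.0276
gripper_force: 8.0
```

>>> drive_tool --increments '[[[-1,0,0,0,0],[-1,0,0,0,0],[-1,0,0,-0.3,0],[-1,0,0,-0.8,0],[-1,0,0,-0.8,0]]]' --squeeze 40

```text
time_s: 10.45
tcp_pos: [0.484, -0.3843, 0.2023]
eef_rot: [-179.5, -0.1, -105.6]
contact_force: [1.0, -0.7, -2.2]
gripper_width: 0.0276
gripper_force: 40.0
```

Run:
```python
from h import *
im=capture("scene");w=capture("wrist")
W=np.zeros((600,800,3),np.uint8)
W[:,:400]=cv2.resize(im[80:185,185:255],(400,600),interpolation=cv2.INTER_CUBIC)
W[:300,400:]=cv2.resize(w,(400,300))
cv2.imwrite("pics/b4.png",W[:,:,::-1])
s=state();print(s)
# predicted images of tip, collar, top for tilts
a=np.array([np.cos(np.radians(s[3])),np.sin(np.radians(s[3])),0]);P=s[:3]+[0,0,.008]
for th in(36,40,44,48):
    u=a*np.sin(np.radians(th))+np.array([0,0,1])*np.cos(np.radians(th))
    p=proj("scene",[P-.112*u,P-.049*u,P+.038*u]);print(th,((p-[185,80])*5.714).round(0).tolist())
```

```text
[   0.4815076    -0.38261104    0.19719792 -105.67081503]
36 [[173.0, 359.0], [124.0, 253.0], [53.0, 102.0]]
40 [[179.0, 360.0], [126.0, 253.0], [51.0, 102.0]]
44 [[184.0, 360.0], [128.0, 253.0], [50.0, 103.0]]
48 [[188.0, 359.0], [130.0, 253.0], [49.0, 103.0]]
```

View pics/b4.png

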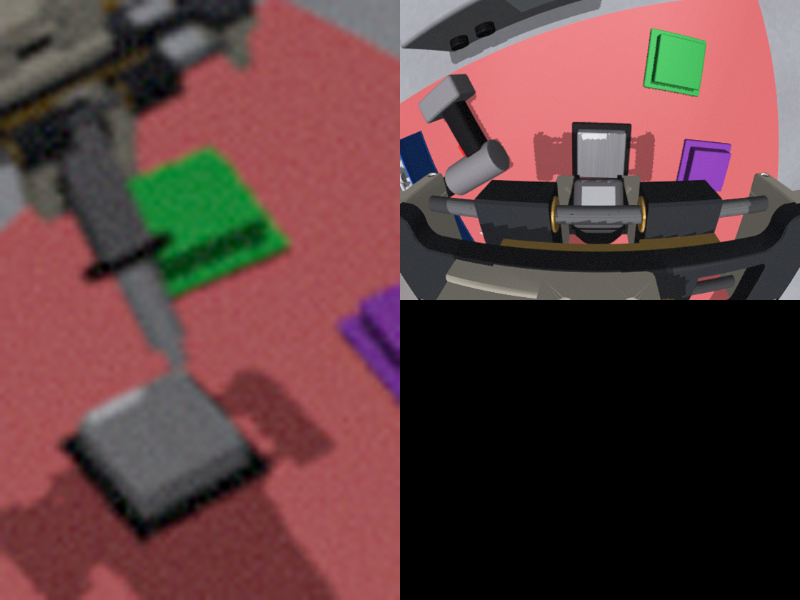

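```bash
cat >> h.py <<'E'
def fish(P):
    m=camera_model("wrist");K=np.array(m["camera_matrix"],float)
    return cv2.fisheye.projectPoints(np.array(P,float).reshape(-1,1,3),np.array(m["rvec"],float),np.array(m["tvec"],float),K,np.zeros(4))[0].reshape(-1,2)
def tiltpred(ths):
    s=state();a=np.array([np.cos(np.radians(s[3])),np.sin(np.radians(s[3])),0]);P=s[:3]+[0,0,.008]
    for th in ths:
        t=np.radians(th);u=a*np.sin(t)+np.array([0,0,1])*np.cos(t);v=a*np.cos(t)-np.array([0,0,1])*np.sin(t)
        print(th,"top edge rows hi/lo",fish([P+.038*u+.014*v,P+.038*u-.014*v]).round(1).tolist(),"foot/collar",fish([P-.112*u,P-.049*u]).round(1).tolist())
E
python3 - <<'E'
from h import *
tiltpred((34,38,42,46,50))
w=capture("wrist")[:,:,::-1]
cv2.imwrite("pics/w4.png",cv2.resize(w[225:345,200:360],(800,600),interpolation=cv2.INTER_CUBIC))
E
```

```text
34 top edge rows hi/lo [[276.3, 235.5], [276.2, 308.6]] foot/collar [[277.0, 286.7], [276.8, 283.0]]
38 top edge rows hi/lo [[276.4, 229.4], [276.2, 301.6]] foot/collar [[276.9, 296.0], [276.8, 288.3]]
42 top edge rows hi/lo [[276.4, 223.8], [276.2, 294.2]] foot/collar [[276.9, 305.3], [276.8, 293.5]]
46 top edge rows hi/lo [[276.4, 218.7], [276.2, 286.7]] foot/collar [[276.9, 314.5], [276.8, 298.7]]
50 top edge rows hi/lo [[276.4, 214.1], [276.2, 279.2]] foot/collar [[276.9, 323.8], [276.7, 303.9]]
```

View pics/w4.png

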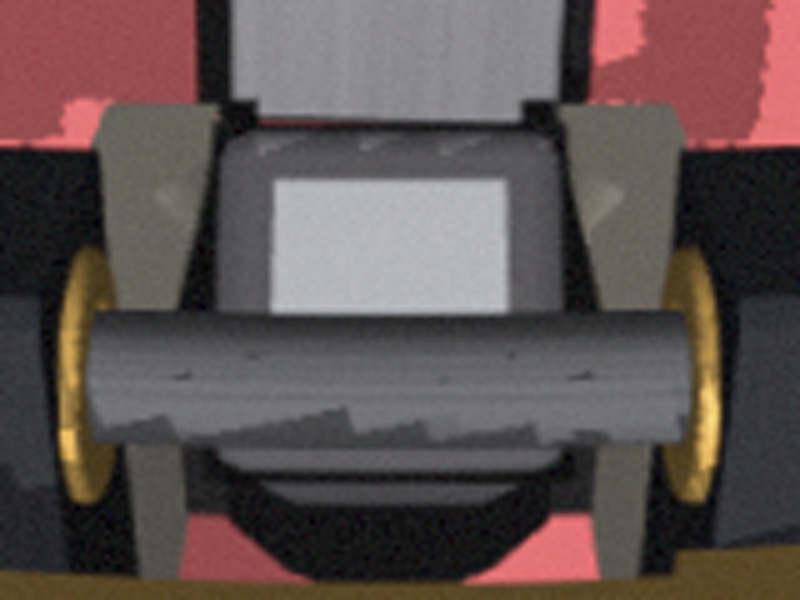

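Run:
```python
from h import *
s=r.get_state();print(s["tcp_pos"],s["eef_rot"]);s=state();a=np.array([np.cos(np.radians(s[3])),np.sin(np.radians(s[3])),0]);b=np.array([a[1],-a[0],0]);P=s[:3]+[0,0,.008];z=np.array([0,0,1.])
print("block top edge near/far rows", fish([[.4997,-.3164,.028],[.4803,-.3836,.028]]), "tips of fingers",fish([s[:3]+[0,0,-.011]]))
for th in(25,30,35,40,44):
  for h in(.030,.038,.046):
    t=np.radians(th);u=a*np.sin(t)+z*np.cos(t);v=a*np.cos(t)-z*np.sin(t)
    T=P+h*u; A=P+(h-.15)*u
    f=fish([T+.014*v,T-.014*v,T-.014*v+.014*b,T+.014*v+.014*b,A+.066*u-.026*v,A+.060*u-.026*v])
    print(th,h,"hi %.0f lo %.0f hw_lo %.1f hw_hi %.1f collar %.0f %.0f"%(f[0,1],f[1,1],abs(f[2,0]-f[1,0]),abs(f[3,0]-f[0,0]),f[4,1],f[5,1]),((proj("scene",[A,A+.063*u])-[185,80])*5.714).round(0).tolist())
```

```text
[ 0.48086171 -0.38238892  0.19598156] [ 1.79965705e+02  3.70122093e-02 -1.05680806e+02]
block top edge near/far rows [[276.48078257 250.44157304]
 [276.97905473 186.90874139]] tips of fingers [[276.65140785 260.55289563]]
25 0.03 hi 250 lo 319 hw_lo 34.6 hw_hi 34.8 collar 309 308 [[163.0, 366.0], [123.0, 265.0]]
25 0.038 hi 250 lo 323 hw_lo 36.8 hw_hi 37.1 collar 312 310 [[158.0, 353.0], [118.0, 252.0]]
25 0.046 hi 251 lo 328 hw_lo 39.3 hw_hi 39.6 collar 314 312 [[153.0, 340.0], [113.0, 239.0]]
30 0.03 hi 244 lo 313 hw_lo 35.0 hw_hi 34.4 collar 317 316 [[171.0, 370.0], [127.0, 267.0]]
30 0.038 hi 242 lo 315 hw_lo 37.2 hw_hi 36.6 collar 318 317 [[166.0, 357.0], [121.0, 253.0]]
30 0.046 hi 240 lo 318 hw_lo 39.8 hw_hi 39.1 collar 320 319 [[160.0, 344.0], [116.0, 240.0]]
35 0.03 hi 238 lo 307 hw_lo 35.2 hw_hi 34.0 collar 324 324 [[179.0, 373.0], [131.0, 268.0]]
35 0.038 hi 234 lo 307 hw_lo 37.5 hw_hi 36.1 collar 325 324 [[173.0, 360.0], [125.0, 254.0]]
35 0.046 hi 229 lo 307 hw_lo 40.1 hw_hi 38.4 collar 326 325 [[167.0, 346.0], [118.0, 241.0]]
40 0.03 hi 233 lo 300 hw_lo 35.5 hw_hi 33.5 collar 331 331 [[187.0, 374.0], [134.0, 268.0]]
40 0.038 hi 227 lo 298 hw_lo 37.7 hw_hi 35.5 collar 331 331 [[180.0, 361.0], [128.0, 255.0]]
40 0.046 hi 220 lo 295 hw_lo 40.3 hw_hi 37.7 collar 331 331 [[173.0, 347.0], [121.0, 241.0]]
44 0.03 hi 229 lo 295 hw_lo 35.6 hw_hi 33.1 collar 337 337 [[192.0, 374.0], [137.0, 268.0]]
44 0.038 hi 221 lo 291 hw_lo 37.8 hw_hi 35.0 collar 336 337 [[185.0, 361.0], [130.0, 254.0]]
44 0.046 hi 213 lo 286 hw_lo 40.4 hw_hi 37.0 collar 335 336 [[178.0, 347.0], [123.0, 241.0]]
```

```bash
cat >> h.py <<'E'
from scipy.optimize import least_squares
def fitgauge(wr=None,sc=None,g=(40,.038,0)):
    """wr: dict of wrist rows hi(top +v edge), hb (handle bottom -v); sc: dict tip, collar, scene px. unknown tilt,h,dx"""
    s=state();a=np.array([np.cos(np.radians(s[3])),np.sin(np.radians(s[3])),0]);z=np.array([0,0,1.])
    def f(q,full=False):
        t=np.radians(q[0]);u=a*np.sin(t)+z*np.cos(t);v=a*np.cos(t)-z*np.sin(t);P=s[:3]+[0,0,.008]+q[2]/1000*a;A=P+(q[1]-.15)*u
        L={"hi":A+.15*u+.014*v,"lab":A+.15*u+.0095*v,"lo":A+.15*u-.014*v,"hb":A+.066*u-.014*v,"cb":A+.066*u-.026*v}
        e=[]
        for k,row in (wr or {}).items(): e.append((fish([L[k]])[0,1]-row)/1.5)
        M={"tip":A,"collar":A+.063*u}
        for k,uv in (sc or {}).items(): e+=list((proj("scene",[M[k]])[0]-uv)/.7)
        return np.array(e)
    q=least_squares(f,g,x_scale=(10,.01,5));J=q.jac;C=np.linalg.pinv(J.T@J);print("tilt,h,dx",q.x.round(4),"sd",np.sqrt(np.diag(C)).round(3),"res",q.fun.round(1))
    return q.x
E
python3 - <<'E'
from h import *
sc={"tip":np.array([178,365])/5.714+[185,80],"collar":np.array([128,256])/5.714+[185,80]}
fitgauge({"hi":252,"lab":261,"hb":325},sc); fitgauge({"hi":252,"hb":325});fitgauge(None,sc)
E
```

```text
tilt,h,dx [ 38.3876   0.045  -11.2463] sd [0.697 0.002 0.714] res [-0.8  0.9 -0.6  1.5 -0.9  1.2 -0.3]
tilt,h,dx [ 4.07482e+01  2.96000e-02 -9.17140e+00] sd [0.712 0.003 0.463] res [-0. -0.]
tilt,h,dx [ 3.7453e+01  3.6400e-02 -4.0030e-01] sd [7.3190e+00 9.0000e-03 1.4633e+01] res [ 0.1 -0.4 -0.   0.4]
```

Run:
```python
from h import *
plan((.695,-.147,.180,-68.8))
```

```text
from [   0.4809   -0.3824    0.196  -105.6808]
[-0.79, -0.396, 0.044, -0.034] rows 2
[-0.688, -0.555, 0.044, -0.034] rows 2
[-0.554, -0.689, 0.044, -0.034] rows 2
-
```

>>> drive_tool --increments '[[[-1,-0.79,-0.396,0.04,-0.034],[-1,-0.79,-0.396,0.04,-0.034],[-1,-0.79,-0.396,0.04,-0.034]]]'

```text
time_s: 10.98
tcp_pos: [0.5536, -0.302, 0.1894]
eef_rot: [179.8, 0.1, -93.2]
contact_force: [-0.1, -0.3, -1.8]
gripper_width: 0.0277
gripper_force: 40.0
```

>>> drive_tool --increments '[[[-1,-0.688,-0.555,0.04,-0.034],[-1,-0.688,-0.555,0.04,-0.034],[-1,-0.688,-0.555,0.04,-0.034]]]'

```text
time_s: 11.35
tcp_pos: [0.6248, -0.2241, 0.1846]
eef_rot: [179.8, 0.1, -81.1]
contact_force: [-0.6, -0.3, -2.4]
gripper_width: 0.0281
gripper_force: 40.0
```

>>> drive_tool --increments '[[[-1,-0.554,-0.689,0.04,-0.034],[-1,-0.554,-0.689,0.04,-0.034],[-1,-0.554,-0.689,0.04,-0.034],[-1,-0.554,-0.689,0.04,-0.034]]]'

```text
time_s: 11.85
tcp_pos: [0.6946, -0.1484, 0.1809]
eef_rot: [179.9, 0.0, -69.0]
contact_force: [-0.2, 0.9, -1.8]
gripper_width: 0.0278
gripper_force: 40.0
```

Run:
```python
from h import *
im=capture("scene");w=capture("wrist");t=capture("top")
W=np.zeros((600,800,3),np.uint8)
W[:,:400]=cv2.resize(im[160:265,220:290],(400,600),interpolation=cv2.INTER_CUBIC)
W[:300,400:]=cv2.resize(w,(400,300))
W[300:,400:]=cv2.resize(t[125:200,260:360],(400,300),interpolation=cv2.INTER_CUBIC)
cv2.imwrite("pics/l1.png",W[:,:,::-1])
s=state();print(s, r.get_state()["contact_force"])
print("spot_low scene",(proj("scene",[[.6603,-.058,.0635]])-[220,160])*5.714)
a=np.array([.361,-.9325,0]);tip=s[:3]-.079*a-[0,0,.078];print("tip",tip,(proj("scene",[tip])-[220,160])*5.714)
```

```text
[  0.69479823  -0.14903802   0.18207806 -69.05076084] [ 1.31916092 -1.0757899  -0.97061946]
spot_low scene [[173.97554203 401.12163959]]
tip [ 0.66627923 -0.07537052  0.10407806] [[133.80213312 347.12885133]]
```

View pics/l1.png

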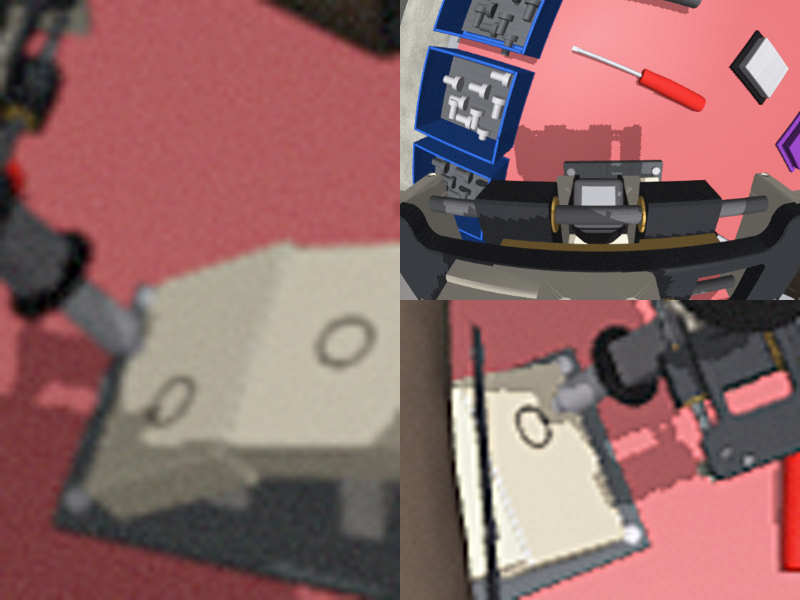

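Run:
```python
from h import *
s=state();y=np.radians(s[3]);a=np.array([np.cos(y),np.sin(y),0]);z=np.array([0,0,1.])
sc={"tip":np.array([134,348])/5.714+[220,160],"collar":np.array([50,275])/5.714+[220,160]}
tp={"tip":np.array([161,101])/4+[260,125],"collar":np.array([228,65])/4+[260,125]}
print("ring top",proj("top",[[.6603,-.058,.0635]]),"seen",[293.5,156.2])
b=np.array([a[1],-a[0],0])
def L(q):
    t=np.radians(q[0]);u=a*np.sin(t)+z*np.cos(t);P=s[:3]+[0,0,.008]+q[2]/1000*a;A=P+(q[1]-.15)*u+q[3]/1000*b
    return {"tip":A,"collar":A+.063*u}
def f(q):
    l=L(q);e=[]
    for n,d in(("scene",sc),("top",tp)):
        for k in d:e+=list((proj(n,[l[k]])[0]-d[k])/.7)
    return np.r_[e,(q[1]-.038)/.01,q[3]/3]
m=least_squares(f,(40,.04,-10,0),x_scale=(10,.01,5,5));C=np.linalg.inv(m.jac.T@m.jac)
print(m.x,np.sqrt(np.diag(C)),m.fun.round(1)); tip=L(m.x)["tip"];print(tip,"rel a,b,z",(tip-s[:3])@a,(tip-s[:3])@b,(tip-s[:3])[2])
spot=np.array([.6603,-.058,.0635]);d=tip-spot;n=.669*a+.743*z;x=-.743*a+.669*z
print("out",d@n,"upslope",d@x,"across",d@b)
```

```text
ring top [[292.55048144 156.36948024]] seen [293.5, 156.2]
[38.74968407  0.03922204 -9.30999608 -0.42260523] [2.28912263e+00 3.89832239e-03 4.67692254e+00 9.65226813e-01] [-0.3  0.2 -0.8 -0.3 -0.2  0.8 -0.6 -0.2  0.1 -0.1]
[ 0.66707302 -0.07543771  0.10368367] rel a,b,z -0.07864804264017564 -0.0004226052314199244 -0.07839439139092345
out 0.04237122614690517 upslope 0.012983825956952565 across -9.061525677601674e-05
```

>>> drive_tool --increments '[[[-1,-0.04,0,0.13,0],[-1,-0.087,0,0.258,0],[-1,-0.087,0,0.258,0]]]'

```text
time_s: 12.38
tcp_pos: [0.6903, -0.1376, 0.1487]
eef_rot: [179.8, 0.1, -69.0]
contact_force: [0.4, -0.0, -1.1]
gripper_width: 0.0277
gripper_force: 40.0
```

>>> drive_tool --increments '[[[-1,-0.035,0,0.04,0],[-1,-0.067,0,0.074,0],[-1,-0.067,0,0.074,0],[-1,-0.067,0,0.074,0]]]'

```text
time_s: 12.88
tcp_pos: [0.6892, -0.1306, 0.1426]
eef_rot: [-180.0, -0.0, -69.0]
contact_force: [0.3, 0.2, -2.3]
gripper_width: 0.0275
gripper_force: 40.0
```

>>> drive_tool --increments '[[[-1,-0.014,0,0.015,0],[-1,-0.014,0,0.015,0],[-1,-0.014,0,0.015,0]]]'

```text
time_s: 13.25
tcp_pos: [0.6886, -0.1291, 0.1407]
eef_rot: [-180.0, -0.0, -69.0]
contact_force: [1.3, -0.7, -0.1]
gripper_width: 0.0278
gripper_force: 40.0
```

```bash
cat >> h.py <<'E'
def info(spot,ang,rel,yaw):
    s=state();y=np.radians(yaw);a=np.array([np.cos(y),np.sin(y),0]);z=np.array([0,0,1.]);b=np.array([a[1],-a[0],0]);t=np.radians(ang)
    d=s[:3]+rel[0]*a+rel[1]*z-np.array(spot);F=np.array(r.get_state()["contact_force"])
    n=np.sin(t)*a+np.cos(t)*z;x=-np.cos(t)*a+np.sin(t)*z
    print("out,up,across mm",np.round([d@n*1e3,d@x*1e3,d@b*1e3],1),"F n,x,b",np.round([(F+[0,0,2])@n,(F+[0,0,2])@x,F@b],2),s.round(4))
E
python3 -c "
from h import *
info((.6603,-.058,.0635),42,(-.0787,-.0784),-68.8)"
```

```text
out,up,across mm [-2.3  0.8 -0.7] F n,x,b [ 2.1   0.43 -0.96] [  0.6886  -0.1291   0.1407 -68.961 ]
```

>>> drive_tool --increments '[[[-1,-0.014,0,0.0155,0],[-1,-0.014,0,0.0155,0],[-1,-0.014,0,0.0155,0],[-1,-0.014,0,0.0155,0],[-1,-0.014,0,0.0155,0]]]'

```text
time_s: 13.88
tcp_pos: [0.6879, -0.1275, 0.1387]
eef_rot: [-180.0, -0.0, -69.0]
contact_force: [2.0, -1.8, 0.8]
gripper_width: 0.028
gripper_force: 40.0
```

Run:
```python
from h import *
info((.6603,-.058,.0635),42,(-.0787,-.0784),-68.8)
for i in range(6):
    capture("scene"); F=r.get_state()["contact_force"]; print(F.round(2))
info((.6603,-.058,.0635),42,(-.0787,-.0784),-68.8)
```

```text
out,up,across mm [-5.   0.8 -0.6] F n,x,b [ 3.64  0.09 -1.22] [  0.6879  -0.1275   0.1387 -68.9647]
[ 1.02 -1.79  0.22]
[ 1.57 -2.21  0.86]
[ 0.86 -2.05 -0.02]
[ 0.81 -0.59  0.47]
[ 2.24 -2.61 -0.2 ]
[ 1.13 -1.4   1.21]
out,up,across mm [-5.   0.8 -0.6] F n,x,b [ 3.53  0.87 -0.55] [  0.6879  -0.1275   0.1387 -68.9632]
```

>>> drive_tool --increments '[[[-1,0.11,0,-0.12,0],[-1,0.22,0,-0.25,0],[-1,0.22,0,-0.5,0],[-1,0.22,0,-0.5,0]]]'

```text
time_s: 14.68
tcp_pos: [0.699, -0.1533, 0.2026]
eef_rot: [-179.7, -0.1, -69.0]
contact_force: [0.8, 0.5, -2.4]
gripper_width: 0.0279
gripper_force: 40.0
```

Run:
```python
from h import *
a=np.array([np.cos(np.radians(-106)),np.sin(np.radians(-106))]);p=np.array([.49,-.35])+.131*a;print(p)
plan((*p,.17,-106),(*p,.098,-106))
```

```text
[ 0.45389151 -0.47592528]
from [  0.699   -0.1533   0.2026 -68.994 ]
[0.592, 0.957, 0.09, 0.034] rows 3
[0.783, 0.808, 0.09, 0.034] rows 3
[0.938, 0.622, 0.09, 0.034] rows 3
-
[-0.0, 0.0, 0.6, -0.0] rows 2
-
```

>>> drive_tool --increments '[[[-1,0.592,0.957,0.04,0.034],[-1,0.592,0.957,0.04,0.034],[-1,0.592,0.957,0.04,0.034],[-1,0.592,0.957,0.04,0.034]]]'

```text
time_s: 15.18
tcp_pos: [0.6151, -0.2606, 0.1939]
eef_rot: [-180.0, 0.0, -81.3]
contact_force: [0.9, 0.8, -0.7]
gripper_width: 0.0279
gripper_force: 40.0
```

>>> drive_tool --increments '[[[-1,0.783,0.808,0.04,0.034],[-1,0.783,0.808,0.04,0.034],[-1,0.783,0.808,0.04,0.034],[-1,0.783,0.808,0.04,0.034]]]'

```text
time_s: 15.68
tcp_pos: [0.5347, -0.3672, 0.1889]
eef_rot: [-180.0, 0.0, -93.5]
contact_force: [1.2, -0.6, -1.4]
gripper_width: 0.0276
gripper_force: 40.0
```

>>> drive_tool --increments '[[[-1,0.938,0.622,0.04,0.034],[-1,0.938,0.622,0.04,0.034],[-1,0.938,0.622,0.04,0.034],[-1,0.938,0.622,0.04,0.034]]]'

```text
time_s: 16.18
tcp_pos: [0.4539, -0.4747, 0.184]
eef_rot: [-180.0, 0.0, -105.7]
contact_force: [0.8, -0.1, -2.1]
gripper_width: 0.0279
gripper_force: 40.0
```

Run:
```python
from h import *
plan((.4539,-.4759,.098,-106))
```

```text
from [   0.4539   -0.4747    0.184  -105.6534]
[0.009, -0.003, 0.717, 0.001] rows 2
-
```

>>> drive_tool --increments '[[[-1,0.009,0,0.4,0],[-1,0.009,0,0.717,0],[-1,0.009,0,0.717,0]]]'

```text
time_s: 16.55
tcp_pos: [0.4525, -0.4734, 0.0952]
eef_rot: [179.7, 0.1, -105.5]
contact_force: [-0.1, -0.2, -0.1]
gripper_width: 0.0282
gripper_force: 40.0
```

>>> drive_tool --increments '[[[-1,0,0,0,0],[-1,0,0,0,0],[-1,-0.09,0,0,0],[-1,-0.167,0,-0.05,0],[-1,-0.218,0,-0.083,0]]]' --squeeze 8

```text
time_s: 17.18
tcp_pos: [0.4601, -0.4507, 0.1094]
eef_rot: [-179.9, -0.0, -105.6]
contact_force: [0.5, -2.1, -1.5]
gripper_width: 0.028
gripper_force: 8.0
```

>>> drive_tool --increments '[[[-1,-0.036,0,-0.025,0],[-1,-0.071,0,-0.047,0],[-1,-0.108,0,-0.066,0],[-1,-0.145,0,-0.084,0],[-1,-0.145,0,-0.084,0]]]'

```text
time_s: 17.8
tcp_pos: [0.4646, -0.434, 0.1184]
eef_rot: [-180.0, 0.0, -105.7]
contact_force: [0.1, -0.3, 0.6]
gripper_width: 0.028
gripper_force: 8.0
```

Run:
```python
from h import *
s=state();a=np.array([np.cos(np.radians(-106)),np.sin(np.radians(-106))]);print(s,(s[:2]-[.49,-.35])@a,(s[:2]-[.49,-.35])@[a[1],-a[0]])
im=capture("scene");cv2.imwrite("pics/h0.png",im[:,:,::-1])
```

```text
[   0.46462476   -0.43397841    0.11844536 -105.66813984] 0.08771958970192376 0.001244659825769722
```

>>> drive_tool --increments '[[[-1,0,0,0,0],[-1,0,0,0,0],[-1,0.05,0,-0.05,0],[-1,0.1,0,-0.7,0],[-1,0.1,0,-0.8,0]]]' --squeeze 40

```text
time_s: 18.48
tcp_pos: [0.4616, -0.4472, 0.2177]
eef_rot: [-179.8, -0.1, -105.7]
contact_force: [-0.1, 0.1, -1.6]
gripper_width: 0.0277
gripper_force: 40.0
```

Run:
```python
from h import *
w=capture("wrist");cv2.imwrite("pics/h1w.png",w[:,:,::-1]);cv2.imwrite("pics/h1s.png",capture("scene")[:,:,::-1])
g=w[:,265:290].astype(float).mean(1);print([(i,int(g[i].mean())) for i in range(190,345,3)], state())
old=cv2.imread("pics/w4.png")[:,325:450].astype(float).mean((1,2));print("old",[(225+i//5,int(old[i])) for i in range(0,600,15)])
```

```text
[(190, 146), (193, 106), (196, 106), (199, 106), (202, 106), (205, 106), (208, 105), (211, 105), (214, 106), (217, 105), (220, 105), (223, 101), (226, 17), (229, 23), (232, 24), (235, 80), (238, 33), (241, 27), (244, 27), (247, 28), (250, 27), (253, 27), (256, 46), (259, 46), (262, 47), (265, 19), (268, 69), (271, 87), (274, 103), (277, 103), (280, 190), (283, 193), (286, 193), (289, 44), (292, 66), (295, 89), (298, 101), (301, 108), (304, 110), (307, 117), (310, 97), (313, 67), (316, 195), (319, 193), (322, 193), (325, 165), (328, 106), (331, 102), (334, 74), (337, 116), (340, 114), (343, 66)] [   0.46225186   -0.44746552    0.21852624 -105.68631325]
old [(225, 143), (228, 143), (231, 142), (234, 141), (237, 141), (240, 140), (243, 140), (246, 139), (249, 84), (252, 62), (255, 84), (258, 88), (261, 141), (264, 183), (267, 182), (270, 182), (273, 183), (276, 183), (279, 183), (282, 183), (285, 183), (288, 92), (291, 54), (294, 81), (297, 100), (300, 106), (303, 116), (306, 115), (309, 103), (312, 75), (315, 83), (318, 93), (321, 29), (324, 73), (327, 21), (330, 20), (333, 20), (336, 20), (339, 20), (342, 58)]
```

Run:
```python
from h import *
s=state();y=np.radians(s[3]);a=np.array([np.cos(y),np.sin(y),0]);z=np.array([0,0,1.])
def rows(th,dx,h):
    t=np.radians(th);u=a*np.sin(t)+z*np.cos(t);v=a*np.cos(t)-z*np.sin(t);P=s[:3]+[0,0,.008]+dx/1000*a;T=P+h*u
    A=T-.15*u;return fish([T+.014*v,T+.0097*v,T-.0097*v,T-.014*v])[:,1],(A-s[:3])@a*1e3,(A-s[:3])[2]*1e3
print("old-like",rows(38.7,-9.3,.039),"obs hi~249.5 lab 261.5")
obs=np.array([266,278.5,325.5,333.5])
for h in(None,.039):
  for tip in (True,False):
    def f(q):
        R,ta,_=rows(q[0],q[1],q[2] if h is None else h);return np.r_[(R-obs)/1.5,((ta+47.1)/2 if tip else 0),0 if h else (q[2]-.039)/.004]
    m=least_squares(f,(22,-8,.039),x_scale=(10,5,.01));print(h,tip,m.x.round(3),m.fun.round(1),rows(m.x[0],m.x[1],m.x[2] if h is None else h)[1:])
```

```text
old-like (array([249.02179774, 259.54661011, 308.5121138 , 319.55711576]), np.float64(-78.70193485326331), np.float64(-78.6277752145546)) obs hi~249.5 lab 261.5
None True [21.663 -4.703  0.035] [ 0.3 -0.8 -0.4  1.   0.1 -0.9] (np.float64(-46.98939933300693), np.float64(-98.45800212662195))
None False [9.074 6.041 0.04 ] [ 0.5 -0.4 -0.5  0.5  0.   0.1] (np.float64(-11.382580824816273), np.float64(-101.09382055191418))
0.039 True [22.483 -4.463  0.039] [-0.4 -1.3  0.2  1.8  0.1  0. ] (np.float64(-46.91121326612266), np.float64(-94.5628678372159))
0.039 False [9.783 5.257 0.039] [ 0.5 -0.4 -0.5  0.5  0.   0. ] (np.float64(-13.604938157912686), np.float64(-101.38572282164351))
```

Run:
```python
from h import *
s=state();y=np.radians(s[3]);a=np.array([np.cos(y),np.sin(y),0]);z=np.array([0,0,1.])
im=cv2.imread("pics/h1s.png").astype(int)
A=s[:3]-.047*a-[0,0,.0975]
for th in(12,22,30):
    t=np.radians(th);u=a*np.sin(t)+z*np.cos(t);T=s[:3]+[0,0,.008]-.0046*a+.037*u;print(th,proj("scene",[T-.15*u,T-.15*u+.063*u,T-.15*u+.03*u]).round(1).tolist())
c=proj("scene",[A])[0].round().astype(int)
for r_ in range(c[1]-26,c[1]+10):
    print(r_,''.join('.' if p[2]-p[1]>45 else ('#' if p.sum()<150 else ('o' if p.sum()<390 else '+')) for p in im[r_,c[0]-22:c[0]+22]))
print("col0",c[0]-22)
```

```text
12 [[196.9, 122.6], [191.9, 106.2], [194.6, 114.9]]
22 [[199.9, 124.8], [193.3, 107.1], [196.8, 116.5]]
30 [[202.1, 125.9], [194.2, 107.6], [198.4, 117.2]]
99 ooooooo##ooooooooooo+ooooo+o+oo.............
100 #oooooo##oooooooooooo++ooooooo..............
101 ooooooooo#ooooooooooooo++++oo...............
102 ooooooooo#oooooooooooooo+ooo................
103 oooo++ooo#oooooooooo##oooo..................
104 oo+o+++ooo#oooooooo###ooo...................
105 o+o+o+++oo#oooooooo###oo...................o
106 o++o+o+oo##ooooo######..................oooo
107 oo+ooooo####oo#######.................oooooo
108 ooooo+oo############...............ooooooooo
109 ooo+oooo###########o.............ooooooooooo
110 oooooooo########oooo...........ooooooooooooo
111 oooo++ooooooooooooooo.......oooooooooooooooo
112 oo+oooooooooooooooooo......ooooooooooooooooo
113 +oo+oo+o+++oooooooooo.....oooooooooooooooooo
114 o+ooooooooo+ooooooooo.....oooooooooooooooooo
115 ooooooooooooo..ooooooo..ooo#oooooooooooooooo
116 ooooooooo+o....oooooooooooo##ooooooooooooooo
117 o++ooooooo.....oooooooooooo##ooooooooooooooo
118 ooooooooo.......oooooooooooo##oooooooooooooo
119 oooooooo........ooooooooooooo##ooooooooooooo
120 o+ooooo..........ooooooo.ooooo##oooooooooooo
121 o+oooo...........oooooo...oooo##oooooooooooo
122 oooo..............ooooo....oooo##oooooooooo#
123 ooo................oooo....ooooo#ooooooo####
124 oo..................ooo.....oooo###ooo######
125 o....................o.......oooo###########
126 .............................ooooo##########
127 ..............................oooo#######ooo
128 ...............................oooooo##ooooo
129 ................................oooooooooooo
130 ................................oooooooooo..
131 .................................ooooooo....
132 ..................................oooo......
133 ............................................
134 ............................................
col0 178
```

Run:
```python
from h import *
plan((.629,-.041,.245,-68.8))
```

```text
from [   0.4623   -0.4475    0.2185 -105.6863]
[-0.909, -0.106, -0.055, -0.026] rows 2
[-0.881, -0.25, -0.055, -0.026] rows 2
[-0.829, -0.388, -0.055, -0.026] rows 2
[-0.756, -0.516, -0.055, -0.026] rows 2
-
```

>>> drive_tool --increments '[[[-1,-0.909,-0.106,-0.1,-0.026],[-1,-0.909,-0.106,-0.1,-0.026],[-1,-0.909,-0.106,-0.1,-0.026]]]'

```text
time_s: 18.95
tcp_pos: [0.5036, -0.3418, 0.2259]
eef_rot: [180.0, 0.0, -96.1]
contact_force: [0.3, -1.1, -1.7]
gripper_width: 0.028
gripper_force: 40.0
```

>>> drive_tool --increments '[[[-1,-0.881,-0.25,-0.08,-0.026],[-1,-0.881,-0.25,-0.08,-0.026],[-1,-0.881,-0.25,-0.08,-0.026]]]'

```text
time_s: 19.32
tcp_pos: [0.5449, -0.2405, 0.2352]
eef_rot: [180.0, 0.0, -86.8]
contact_force: [-0.2, -0.4, -1.7]
gripper_width: 0.0277
gripper_force: 40.0
```

>>> drive_tool --increments '[[[-1,-0.829,-0.388,-0.04,-0.026],[-1,-0.829,-0.388,-0.04,-0.026],[-1,-0.829,-0.388,-0.04,-0.026]]]'

```text
time_s: 19.7
tcp_pos: [0.5861, -0.1391, 0.2397]
eef_rot: [179.9, 0.0, -77.5]
contact_force: [-0.1, -1.3, -2.3]
gripper_width: 0.028
gripper_force: 40.0
```

>>> drive_tool --increments '[[[-1,-0.756,-0.516,0,-0.026],[-1,-0.756,-0.516,0,-0.026],[-1,-0.756,-0.516,0,-0.026],[-1,-0.756,-0.516,0,-0.026]]]'

```text
time_s: 20.2
tcp_pos: [0.626, -0.04, 0.2397]
eef_rot: [179.9, 0.0, -68.3]
contact_force: [-0.1, -0.3, -2.8]
gripper_width: 0.0278
gripper_force: 40.0
```

Run:
```python
from h import *
info((.6085,.0115,.1155),22,(-.047,-.097),-68.8)
im=capture("scene").astype(int);cv2.imwrite("pics/h2s.png",im[:,:,::-1].astype(np.uint8))
s=state();y=np.radians(s[3]);a=np.array([np.cos(y),np.sin(y),0]);A=s[:3]-.047*a-[0,0,.097]
print("tip",proj("scene",[A]),"spot",proj("scene",[[.6085,.0115,.1155]]))
c=proj("scene",[A])[0].round().astype(int);print("col0",c[0]-20)
for q in range(c[1]-14,c[1]+34): print(q,' '.join('%2d'%(p.sum()//30) for p in im[q,c[0]-20:c[0]+25]))
```

```text
out,up,across mm [28.   3.4  2.3] F n,x,b [-0.67 -0.54  0.16] [ 6.26000e-01 -4.00000e-02  2.39700e-01 -6.82859e+01]
tip [[278.37962411 212.85635055]] spot [[280.87167051 219.87021706]]
col0 258
199  2  2  3  2  2  3  5  6  6  5  6  5  6  6  4  2  1  2  1  4  6 10 12 12 11 11 12 11 11 12 12 11 11 10  7  5  5  8 10 11 12 11 12 11 11
200  6  5  3  4  4  4  6  6  6  5  5  5  6  5  4  3  1  0  1  5  8 11 12 12 11 11 11 12 12 11 11 11 12 11 10  9  9 10 11 11 11 11 12 11 12
201  9  8  8  8  7  8  8  6  5  5  5  5  5  4  3  2  1  1  3  7 10 11 12 12 11 11 12 11 12 11 12 12 12 12 12 11 11 12 11 11 11 12 11 11 11
202 10  9  8  8  9  9  9  7  2  2  3  2  3  2  1  1  0  1  5  8 11 12 12 12 11 12 12 12 12 12 11 13 14 14 14 14 14 14 13 14 14 14 14 13 12
203  9  8  7  8  9 10 10  7  3  0  1  1  1  1  0  2  2  4  6  8 10 11 12 12 12 12 12 11 12 12 13 15 17 17 18 17 17 17 17 18 17 18 17 16 13
204  9  9  8  9  9 10  9  7  3  0  1  1  1  1  1  3  5  6  8  9  9 11 12 12 12 11 12 12 12 12 14 17 18 18 18 17 18 18 18 17 18 18 17 16 14
205 12 12 12 11 11 10  8  5  2  1  0  2  1  3  5  6  7  8  8  8  9  9 11
[... 5065 characters left out ...]
 9  9
242  9 10 10 10 11 11 11  9  8  9  9  9  9  9  9  9  9 10  9  9  9  9  9  9  9 10 10  9 10  9 10 10  9  9  9 10  9  8  6  7  8  8  8  7  6
243  9 10 10  9 11 11 11  8  7  7  7  7  7  7  7  7  7  7  8  8  8  9 10  9 10  9 10  9  9  9  9  9  9  8  8  8  8  5  5  5  6  5  6  5  6
244 10  9 10 10 10 10 10  7  5  5  6  5  5  5  6  5  5  5  5  5  6  7  9  9  9 10  9  9  9  8  7  6  5  5  6  5  5  5  5  4  5  5  5  5  6
245  9  9 10  9  8  7  7  4  5  5  4  5  5  4  5  5  5  5  5  5  5  6  9  9  9  9  9  9  8  7  6  6  5  5  5  4  5  5  5  5  5  5  4  5  6
246  8  8  9 10  8  7  5  5  5  5  5  5  4  5  4  4  5  4  5  5  5  7  9  9  9  9  9  9  8  7  6  5  5  5  5  5  5  5  5  5  5  5  5  5  6
```

>>> drive_tool --increments '[[[-1,-0.02,-0.01,0.08,0],[-1,-0.036,-0.019,0.165,0],[-1,-0.036,-0.019,0.165,0]]]'

```text
time_s: 20.62
tcp_pos: [0.6262, -0.0342, 0.2193]
eef_rot: [179.9, 0.0, -68.3]
contact_force: [0.2, -1.0, -1.5]
gripper_width: 0.0277
gripper_force: 40.0
```

>>> drive_tool --increments '[[[-1,-0.016,0,0.04,0],[-1,-0.031,0,0.077,0],[-1,-0.031,0,0.077,0],[-1,-0.031,0,0.077,0]]]'

```text
time_s: 21.12
tcp_pos: [0.6258, -0.0305, 0.2119]
eef_rot: [-180.0, -0.0, -68.2]
contact_force: [0.5, -0.6, -0.1]
gripper_width: 0.0278
gripper_force: 40.0
```

Run:
```python
from h import *
info((.6085,.0115,.1155),22,(-.047,-.097),-68.8)
F=[]
for i in range(5):
    capture("scene"); F.append(r.get_state()["contact_force"])
print(np.mean(F,0))
```

```text
out,up,across mm [-1.1  1.2 -0.9] F n,x,b [ 2.04  0.04 -0.21] [ 6.25800e-01 -3.05000e-02  2.11900e-01 -6.82316e+01]
[ 0.02572418 -0.40864944 -0.60238683]
```

>>> drive_tool --increments '[[[-1,-0.0125,0,0.031,0],[-1,-0.0125,0,0.031,0],[-1,-0.0125,0,0.031,0],[-1,-0.0125,0,0.031,0],[-1,-0.0125,0,0.031,0]]]'

```text
time_s: 22.0
tcp_pos: [0.6253, -0.0291, 0.208]
eef_rot: [-180.0, -0.0, -68.2]
contact_force: [1.0, 0.2, 0.8]
gripper_width: 0.0279
gripper_force: 40.0
```

Run:
```python
from h import *
F=[]
for i in range(8):
    capture("scene"); F.append(r.get_state()["contact_force"])
print(np.mean(F,0));info((.6085,.0115,.1155),22,(-.047,-.097),-68.8)
```

```text
[ 0.8466776  -0.42354403  0.98011242]
out,up,across mm [-5.4  1.2 -0.9] F n,x,b [ 2.8   0.67 -0.93] [ 6.25200e-01 -2.91000e-02  2.07900e-01 -6.82449e+01]
```

>>> drive_tool --increments '[[[-1,0.03,0,-0.08,0],[-1,0.06,0,-0.3,0],[-1,0.06,0,-0.55,0],[-1,0.06,0,-0.55,0]]]'

```text
time_s: 22.9
tcp_pos: [0.6287, -0.036, 0.2766]
eef_rot: [-179.8, -0.1, -68.2]
contact_force: [0.5, -0.2, -1.7]
gripper_width: 0.0276
gripper_force: 40.0
```

Run:
```python
from h import *
plan((.4477,.2683,.265,-83.5),(.4477,.2683,.185,-83.5))
```

```text
from [ 6.28700e-01 -3.60000e-02  2.76600e-01 -6.82437e+01]
[-0.971, 0.154, 0.032, 0.014] rows 2
[-0.954, 0.239, 0.032, 0.014] rows 2
[-0.929, 0.323, 0.032, 0.014] rows 2
-
[0.0, -0.0, 0.667, -0.0] rows 2
-
```

>>> drive_tool --increments '[[[-1,-0.971,0.154,0,0.014],[-1,-0.971,0.154,0,0.014],[-1,-0.971,0.154,0,0.014]]]'

```text
time_s: 23.28
tcp_pos: [0.5653, 0.0679, 0.2735]
eef_rot: [179.9, 0.1, -73.1]
contact_force: [1.2, -0.0, -1.2]
gripper_width: 0.0282
gripper_force: 40.0
```

>>> drive_tool --increments '[[[-1,-0.954,0.239,0,0.014],[-1,-0.954,0.239,0,0.014],[-1,-0.954,0.239,0,0.014]]]'

```text
time_s: 23.65
tcp_pos: [0.5055, 0.1689, 0.2734]
eef_rot: [179.9, 0.0, -78.1]
contact_force: [1.0, 0.5, -1.8]
gripper_width: 0.0276
gripper_force: 40.0
```

>>> drive_tool --increments '[[[-1,-0.929,0.323,0,0.014],[-1,-0.929,0.323,0,0.014],[-1,-0.929,0.323,0,0.014],[-1,-0.929,0.323,0,0.014]]]'

```text
time_s: 24.15
tcp_pos: [0.4467, 0.2677, 0.2734]
eef_rot: [179.9, -0.1, -83.4]
contact_force: [0.5, -0.4, -1.8]
gripper_width: 0.0276
gripper_force: 40.0
```

Run:
```python
from h import *
plan((.4477,.2683,.222,-83.5),(.4477,.2683,.185,-83.5))
for n in("scene","top"):
    im=capture(n).astype(int); s=state();y=np.radians(s[3]);a=np.array([np.cos(y),np.sin(y),0]);A=s[:3]-.047*a-[0,0,.097]
    c=proj(n,[A])[0];print(n,c);c=c.round().astype(int);print("c0",c[0]-16)
    for q in range(c[1]-12,c[1]+14): print(q,' '.join('rr' if p[0]-p[1]>45 else '%2d'%(p.sum()//30) for p in im[q,max(0,c[0]-16):c[0]+16]))
```

```text
from [  0.4467   0.2677   0.2734 -83.3511]
[-0.004, -0.009, 0.428, 0.0] rows 1
-
[0.0, -0.0, 0.308, -0.0] rows 1
-
scene [411.84409945 221.01214655]
c0 396
209 rr rr rr rr  4  5  5  7  8  9  9  9  6  3  0  0  0  0  4 rr rr rr rr rr rr rr rr rr rr rr rr rr
210 rr rr rr rr rr  3  3  5  7  8  8  8  4  0  0  0  1  4 rr rr rr rr rr rr rr rr rr rr rr rr rr rr
211 rr rr rr rr rr rr  5  4  4  5  5  5  2  2  3  3  5  7  9 rr rr rr rr rr rr rr rr rr rr rr rr rr
212 rr rr rr rr rr rr rr rr rr rr  4  4  4  5  5  7  8  9  9 rr rr rr rr rr rr rr rr rr rr rr rr rr
213 rr rr rr rr rr rr rr rr rr rr rr  7  7  8  8  8  8  9  8 rr rr rr rr rr rr rr rr rr rr rr rr rr
214 rr rr rr rr rr rr rr rr rr rr rr  7  7  8  8  8  9  8  9  9 rr rr rr rr rr rr rr rr rr rr rr rr
215 rr rr rr rr rr rr rr rr rr rr rr  7  7  8  8  8  8  8  9  9 rr rr rr rr rr rr rr rr rr rr rr rr
216 rr rr rr rr rr rr rr rr rr rr rr rr  6  7  8  8  8  8  8  9 rr rr rr rr rr rr rr rr rr rr rr rr
217 rr rr rr rr rr rr rr rr rr rr rr rr  7  7  8  8  8  8  9  9 rr rr rr rr rr rr rr rr rr rr rr rr
218 rr rr rr rr rr rr rr rr rr rr rr rr  7  
[... 3594 characters left out ...]

247  3  2  3  2  3  2  2  3  2  2  2  2  3  2  4  4  4  4  4  4  4  2  2  4  6  6  6  6  6  6  6  3
248  2  2  3  2  3  3  3  2  3  2  2  2  2  3  4  4  4  4  4  4  5  4  3  3  5  6  6  6  6  6  6  3
249  3  2  3  2  2  3  3  2  2  2  3  3  2  3  4  4  4  4  4  3  5  4  3  4  6  6  6  6  6  6  6  4
250  3  3  3  2  3  2  2  3  3  2  3  3  2  4  4  4  4  4  4  5  6  4  2  3  5  6  6  6  6  6  6  4
251  2  3  2  2  3  2  3  2  3  3  2  2  3  4  4  4  3  4  5  6  6  4  2  3  6  6  6  6  6  6  6  4
252  2  2  2  3  2  3  3  2  3  3  2  3  4  4  4  4  4  5  6  6  6  3  2  3  6  6  6  6  6  6  6  4
253  2  2  2  2  3  2  2  2  2  2  3  3  4  4  4  4  5  6  6  6  6  4  1  3  6  6  6  6  6  6  6  5
```

>>> drive_tool --increments '[[[-1,0,-0.009,0.4,0],[-1,0,-0.009,0.6,0],[-1,0,-0.009,0.74,0],[-1,0,-0.009,0.74,0],[-1,0,-0.009,0.74,0]]]'

```text
time_s: 24.88
tcp_pos: [0.4484, 0.2681, 0.1858]
eef_rot: [-180.0, 0.0, -83.4]
contact_force: [0.1, 0.8, -1.2]
gripper_width: 0.0275
gripper_force: 40.0
```

>>> drive_tool --increments '[[[-1,0,0,0,0],[-1,0,0,0,0],[-1,-0.07,0,0,0],[-1,-0.13,0,-0.02,0],[-1,-0.186,0,-0.042,0]]]' --squeeze 8

```text
time_s: 25.5
tcp_pos: [0.445, 0.2914, 0.1904]
eef_rot: [-180.0, 0.0, -83.3]
contact_force: [-0.1, -0.2, -1.0]
gripper_width: 0.0282
gripper_force: 8.0
```

>>> drive_tool --increments '[[[-1,-0.06,0,-0.015,0],[-1,-0.112,0,-0.027,0],[-1,-0.18,0,-0.037,0],[-1,-0.245,0,-0.041,0],[-1,-0.265,0,-0.041,0]]]'

```text
time_s: 26.12
tcp_pos: [0.4412, 0.3228, 0.1949]
eef_rot: [180.0, -0.0, -83.3]
contact_force: [-0.3, 0.8, -1.3]
gripper_width: 0.0277
gripper_force: 8.0
```

Run:
```python
from h import *
s=state();a=np.array([.115,-.9934]);print(s,(s[:2]-[.4424,.315])@a,(s[:2]-[.4424,.315])@[a[1],-a[0]],r.get_state()["contact_force"])
im=capture("scene").astype(int)
P=[[s[0],s[1],.087],[s[0],s[1],.15],[s[0],s[1],.22]];print(proj("scene",P))
c=proj("scene",P)[0].round().astype(int);print("c0",c[0]-22)
for q in range(c[1]-44,c[1]+8): print(q,''.join('.' if p[0]-p[1]>45 else '0123456789abcdefghijklmnopqrst'[min(29,p.sum()//30)] for p in im[q,c[0]-22:c[0]+22]))
```

```text
[  0.44124992   0.32277852   0.19491274 -83.34073463] -0.007859441462987749 0.0002479634458090414 [-0.31819806  0.81275956 -1.34381058]
[[408.52825297 240.3945687 ]
 [412.94393229 228.04714006]
 [418.23998416 213.23795266]]
c0 387
196 ........................98999aabbccccccb989b
197 ........................89989999abbcccccbbcc
198 .......................889899888999abccccccc
199 .......................7888898889998aabbcccc
200 ......................77989988998998999abbcc
201 ..................66.768999889999989898999ab
202 ..................44457999989999999989999999
203 .................533358999999899989988999888
204 ................6434478999998999989989998887
205 ................5334589999999999899998998888
206 ...............644236999999989899989999999aa
207 ...............544326899999989999898999989b9
208 ..............654333467889998999999998999aa7
209 ..............433223334678899999999898999a95
210 ..............44433444244467899998999989aa74
211 .............546544454333244679999998999a953
212 ...........6545544443444431134578999899aa732
213 ..........6434454443444444322233
[... 978 characters left out ...]
97753333222214
234 .......fhhhhhhg........9a998898777766630102.
235 ...889dghhhhhhf...........a999876789862012..
236 ...87aehhhhhhg............ba88888899851236..
237 ..978cghhhhhhf............bb98788999743579..
238 ..88aehhhhhhgc...........bcbba989888766889..
239 .889cghhhhhhe989........9bcbbbbba978888889..
240 .87aehihhhhgb87778......abbcbbcb..77888899..
241 888cgihhhhhe97787878...9bbcbbcba..86789888a.
242 88aehhhhhhgb877887778889bcbbccb9..667898889.
243 79cghhhhhge867787787789abcbbbba....7778899..
244 8aehhhhhhgc76677877778acbbcbbb8....7788889..
245 9cfhhhhhhheb8877887879abbcbcb966....778989..
246 aehhhhhhhhhfcc9887778abbbcbca65566...77888..
247 afghhhhhhhgdccba98679accbccb9755555...788...
```

Run:
```python
from h import *
s=state();a=np.array([.115,-.9934,0]);z=np.array([0,0,1.])
for th in(14,18,22,26):
    t=np.radians(th);u=a*np.sin(t)+z*np.cos(t);v=a*np.cos(t)-z*np.sin(t);A=s[:3]+[0,0,.008]-.1147*u-.0043*v;print(th,A.round(4),proj("scene",[A,A+.013*u,A+.03*u,A+.063*u]).round(1).tolist())
im=capture("scene").astype(int);
for q in range(234,268,1): print(q,''.join('.' if p[0]-p[1]>45 else '0123456789abcdefghijklmnopqrst'[min(29,p.sum()//30)] for p in im[q,405:445]))
```

```text
14 [0.4376 0.3545 0.0926] [[419.9, 244.3], [419.8, 241.4], [419.6, 237.6], [419.2, 229.9]]
18 [0.4367 0.362  0.0951] [[422.8, 245.0], [422.3, 242.0], [421.7, 238.1], [420.5, 230.2]]
22 [0.4358 0.3694 0.0981] [[425.6, 245.6], [424.8, 242.5], [423.8, 238.5], [421.8, 230.4]]
26 [0.435  0.3765 0.1017] [[428.4, 246.1], [427.3, 242.9], [425.9, 238.8], [423.1, 230.6]]
234 .....a9999898778755521112...............
235 ........a988877788873102................
236 ........ba88889889861137................
237 ........cb98789999744569................
238 .......bbbba999998767889................
239 ......9bcbbbbba888888999................
240 9.....abcccccc..87889988................
241 789..9bcbcbbba..76789888a...............
242 777899bcbcccb9..757888899...............
243 77789abcbcbb9...66788999a...............
244 7878abccbbcb8....677989a................
245 8779accbbcb96.....778889................
246 778accbcbba75556...78888................
247 679bccbccb9755456...787.................
248 88abccbbcb97666655......................
249 bcccbccbba87787655......................
250 cccccbccb977787777......................
251 bbcbccbca75677778.......................
252 ccbccbcb95455678........................
253 cccccbba74454578........................
254 bccccbb85455556.........................
255 abbccba74455445.........................
256 99abbb955454456.........................
257 8989aa74444455..........................
258 99878754455556..........................
259 9875554445545...........................
260 8754554555445...........................
261 9654455445446...........................
262 875555445556............................
263 865444455545............................
264 65455455445.............................
265 64545555456.............................
266 5545454555..............................
267 5454444546..............................
```

>>> drive_tool --increments '[[[-1,0,0,0,0],[-1,0,0,-0.17,0],[-1,0.2,0,-0.17,0],[-1,0.458,0,-0.17,0],[-1,0.458,0,-0.17,0]]]' --squeeze 40

```text
time_s: 26.85
tcp_pos: [0.4473, 0.2649, 0.2151]
eef_rot: [180.0, -0.0, -83.5]
contact_force: [1.3, 0.6, -1.6]
gripper_width: 0.0277
gripper_force: 40.0
```

>>> drive_tool --increments '[[[-1,0,0,0.15,0],[-1,0,0,0.32,0],[-1,0,0,0.32,0],[-1,0,0,0.32,0]]]'

```text
time_s: 27.35
tcp_pos: [0.4479, 0.2675, 0.1775]
eef_rot: [-180.0, -0.0, -83.4]
contact_force: [-0.5, 0.5, -1.7]
gripper_width: 0.0278
gripper_force: 40.0
```

Run:
```python
from h import *
s=state();a=np.array([.115,-.9934,0]);z=np.array([0,0,1.]);print(s,(s[:2]-[.4424,.315])@a[:2],r.get_state()["contact_force"])
for th in(18,22,26):
    t=np.radians(th);u=a*np.sin(t)+z*np.cos(t);v=a*np.cos(t)-z*np.sin(t);A=s[:3]+[0,0,.008]-.1147*u-.0043*v;print(th,A.round(4),proj("scene",[A,A+.013*u,A+.03*u,A+.063*u]).round(1).tolist())
c=np.array([.4424,.315,.093]);x=np.array([.9934,.115,0])
print("slot corners (y+ side open,closed; y- open,closed)",proj("scene",[c-.035*x-.015*a,c+.03*x-.015*a,c-.035*x+.015*a,c+.03*x+.015*a]).round(1).tolist())
im=capture("scene").astype(int);
for q in range(212,262,1): print(q,''.join('.' if p[0]-p[1]>45 else '0123456789abcdefghijklmnopqrst'[min(29,p.sum()//30)] for p in im[q,380:435]))
```

```text
[  0.44788291   0.26746209   0.17753251 -83.3512721 ] 0.04785469752715175 [-0.47769166  0.47018093 -1.74926595]
18 [0.4433 0.3067 0.0778] [[402.4, 239.7], [401.8, 236.8], [401.1, 232.8], [399.6, 225.0]]
22 [0.4425 0.3141 0.0808] [[405.1, 240.3], [404.2, 237.2], [403.1, 233.2], [400.8, 225.2]]
26 [0.4417 0.3213 0.0843] [[407.8, 240.7], [406.6, 237.6], [405.1, 233.5], [402.0, 225.4]]
slot corners (y+ side open,closed; y- open,closed) [[416.1, 231.0], [407.2, 248.7], [405.9, 226.4], [396.8, 244.0]]
212 444444344444443322322221121225.........................
213 44454444344444432113322322223..........................
214 43444444444544433221322321234..........................
215 5344434444444444343244543223...........................
216 6444444445344444342324565325...........................
217 554444444444443444432235533............................
218 334454444443444345433333433............................
219 3222345454445445444434322225...........................
220 65421234355444434455344323325..........................
221 886541123444445444575433355315.........................
[... 1700 characters left out ...]
bbbcbbcccbcbcccbccb97776668.............
251 ..86554456899899abbbccccbcbcccccbb7665545..............
252 ..7645545799899899abbbbcccbbcbccb954545457.............
253 .7645545689988899899aabccccccbbcb74454546..............
254 .654445578988989998999abbbcccccb954444555..............
255 755555557999988889899999aaabccba74545545...............
256 545455568998888999899899999aabb954444546...............
257 55554456899988989989999889899aa74454545................
258 545545578989988899988999988878854455456................
259 45554557898888988889999999865565444545.................
260 55455568889888988989999999855455455456.................
261 5555557989988898899998999876544445555..................
```

>>> drive_tool --increments '[[[-1,0,0,0,0],[-1,0,0,0,0],[-1,-0.092,0,0,0],[-1,-0.146,0,-0.02,0],[-1,-0.196,0,-0.035,0]]]' --squeeze 8

```text
time_s: 28.02
tcp_pos: [0.4449, 0.2915, 0.1813]
eef_rot: [180.0, -0.0, -83.3]
contact_force: [0.1, -0.7, -1.7]
gripper_width: 0.028
gripper_force: 8.0
```

Run:
```python
from h import *
s=state();a=np.array([.115,-.9934,0]);z=np.array([0,0,1.]);print(s,(s[:2]-[.4424,.315])@a[:2],r.get_state()["contact_force"])
for th in(12,15,18,22):
    t=np.radians(th);u=a*np.sin(t)+z*np.cos(t);v=a*np.cos(t)-z*np.sin(t);A=s[:3]+[0,0,.008]-.1147*u-.0043*v;print(th,A.round(4),proj("scene",[A,A+.013*u,A+.03*u,A+.063*u]).round(1).tolist())
im=capture("scene").astype(int);
for q in range(222,252,1): print(q,''.join('.' if p[0]-p[1]>45 else '0123456789abcdefghijklmnopqrst'[min(29,p.sum()//30)] for p in im[q,380:435]))
```

```text
[  0.44487511   0.29150961   0.18134207 -83.3395923 ] 0.023619991243786418 [ 0.05932341 -0.65459901 -1.70181569]
12 [0.4416 0.3194 0.078 ] [[406.8, 241.6], [406.7, 238.7], [406.6, 235.0], [406.4, 227.5]]
15 [0.441  0.3251 0.0797] [[408.8, 242.1], [408.5, 239.3], [408.1, 235.4], [407.3, 227.8]]
18 [0.4403 0.3308 0.0816] [[410.9, 242.7], [410.4, 239.7], [409.7, 235.8], [408.3, 228.0]]
22 [0.4395 0.3382 0.0846] [[413.7, 243.2], [412.8, 240.2], [411.7, 236.2], [409.6, 228.2]]
222 99887766532324444444443433544433232....................
223 99876788765331243445444443444444323....................
224 .99889999887532233434444544554444325...................
225 ...aa9999898875431334556545567444422...................
226 .....a999999998764313345654555443301...................
227 .......a9999999988643234444444543011...................
228 .........aa9899999997533233454442101...................
229 ............999899999875411224332103...................
230 ..............a998999998754223431204...................
231 ................aa999999987655531127...................
232 ...............bbaa
[... 476 characters left out ...]
cbbb7544465778889abbcbbb................
241 .......8879bcbcccb9645545567889abbbcbba................
242 .......888abbcbbbb754554556888acccccca9................
243 ......8879bcccccc955455677788abcbccbba.................
244 ......888abcbbbbb854454677778abcccccb9.................
245 .....8889abbbcbbba87655567789bcbbbcb96.................
246 .....8889bcbbbcbcbbb98755679abcccbca75556..............
247 ....8889abbcbbcbbbccbb987569bccbccc96455556............
248 ....988899abbcbccbcbcccba88abccbcbb86445556............
249 ...988888899abbcbbbcbcbcbbbbccbccca74457776............
250 ...888787888aaabbbbcbcbcbcbccccccb96445778.............
251 ..88887878888999abbbbccbbccbccbcca7445678..............
```

>>> drive_tool --increments '[[[-1,-0.055,0,-0.022,0],[-1,-0.108,0,-0.04,0],[-1,-0.175,0,-0.055,0],[-1,-0.24,0,-0.063,0],[-1,-0.262,0,-0.063,0]]]'

```text
time_s: 28.7
tcp_pos: [0.4414, 0.3229, 0.1889]
eef_rot: [-180.0, 0.0, -83.3]
contact_force: [-0.4, -1.0, -1.3]
gripper_width: 0.0281
gripper_force: 8.0
```

Run:
```python
from h import *
s=state();a=np.array([.115,-.9934,0]);z=np.array([0,0,1.]);print(s,(s[:2]-[.4424,.315])@a[:2],r.get_state()["contact_force"])
for th in(-4,0,4,8):
    t=np.radians(th);u=a*np.sin(t)+z*np.cos(t);v=a*np.cos(t)-z*np.sin(t);A=s[:3]+[0,0,.008]-.1147*u-.0043*v;print(th,A.round(4),proj("scene",[A,A+.013*u,A+.03*u,A+.063*u]).round(1).tolist())
im=capture("scene").astype(int);
for q in range(212,252,1): print(q,''.join('.' if p[0]-p[1]>45 else '0123456789abcdefghijklmnopqrst'[min(29,p.sum()//30)] for p in im[q,385:440]))
w=capture("wrist");g=w[:,265:290].astype(float).mean((1,2));print([(i,int(g[i])) for i in range(200,345,3)])
```

```text
[  0.44138055   0.32285338   0.18893949 -83.33447179] -0.007918784477819069 [-0.41657354 -1.03739364 -1.32045807]
-4 [0.4418 0.3192 0.0822] [[406.9, 240.8], [408.1, 238.5], [409.7, 235.4], [412.8, 229.2]]
0 [0.4409 0.3271 0.0822] [[409.7, 242.0], [410.6, 239.5], [411.8, 236.3], [414.1, 229.7]]
4 [0.44   0.3351 0.0828] [[412.4, 243.1], [413.0, 240.5], [413.8, 237.1], [415.4, 230.2]]
8 [0.4391 0.3429 0.084 ] [[415.3, 244.2], [415.6, 241.4], [416.0, 237.8], [416.7, 230.6]]
212 ...............434334444433557888999999999964456.......
213 ..............534554443444333456788899899a953335.......
214 ............6444455433444453322346789899a97423235......
215 ............443443444444344331123246788998522222.......
216 ...........64434445444444444423131234557773223325......
217 ...........4345444444444534444323122223453223134.......
218 ..........5455654444454354445433322222133322123........
219 ..........4457654434445444444443222222321122135........
220 .........6444554443544444444444433322232212223.........
221 .........4253443554445443444344443322234321225.........
222 ........9512444566444
[... 1624 characters left out ...]
ccbba87777766.................
250 8887889adfgfccbbcbcccbcccbccb97787787..................
251 777889989abbbbcbbccbbcbbcccba76777877..................
[(200, 24), (203, 39), (206, 36), (209, 35), (212, 33), (215, 22), (218, 22), (221, 45), (224, 55), (227, 55), (230, 55), (233, 55), (236, 55), (239, 55), (242, 55), (245, 55), (248, 55), (251, 56), (254, 55), (257, 55), (260, 55), (263, 55), (266, 56), (269, 55), (272, 56), (275, 55), (278, 56), (281, 55), (284, 50), (287, 25), (290, 49), (293, 73), (296, 90), (299, 105), (302, 88), (305, 74), (308, 75), (311, 71), (314, 98), (317, 186), (320, 186), (323, 185), (326, 186), (329, 185), (332, 185), (335, 185), (338, 185), (341, 147), (344, 65)]
```

Run:
```python
from h import *
s=state();y=np.radians(s[3]);a=np.array([np.cos(y),np.sin(y),0]);z=np.array([0,0,1.])
for th in(0,6,12,16):
  for h in(.036,.046):
    for dx in(-5,0,5):
      t=np.radians(th);u=a*np.sin(t)+z*np.cos(t);v=a*np.cos(t)-z*np.sin(t);T=s[:3]+[0,0,.008]+dx/1000*a+h*u
      A=T-.15*u;print(th,h,dx,fish([T+.014*v,T+.0097*v,T-.0097*v,T-.014*v])[:,1].round(0),"tip a,z",((A[:2]-[.4424,.315])@a[:2]*1e3).round(1),(A[2]*1e3).round(1),proj("scene",[A,A+.013*u,A+.06*u]).round(1).tolist())
w=capture("wrist").astype(int)
for q in range(276,360,4): print(q,' '.join('%3d'%(w[q,c].sum()//3) for c in range(220,336,6)))
```

```text
0 0.036 -5 [305. 314. 350. 357.] tip a,z -12.8 82.8 [[409.9, 242.0], [410.8, 239.5], [414.2, 230.3]]
0 0.036 0 [294. 303. 341. 348.] tip a,z -7.8 82.8 [[408.2, 241.2], [409.1, 238.8], [412.4, 229.5]]
0 0.036 5 [283. 292. 332. 340.] tip a,z -2.8 82.8 [[406.5, 240.5], [407.4, 238.0], [410.6, 228.8]]
0 0.046 -5 [321. 330. 366. 373.] tip a,z -12.8 92.8 [[410.6, 240.1], [411.5, 237.6], [414.9, 228.3]]
0 0.046 0 [309. 319. 357. 365.] tip a,z -7.8 92.8 [[408.9, 239.3], [409.8, 236.8], [413.1, 227.5]]
0 0.046 5 [298. 308. 348. 356.] tip a,z -2.8 92.8 [[407.2, 238.6], [408.1, 236.1], [411.3, 226.7]]
6 0.036 -5 [294. 304. 344. 352.] tip a,z -24.7 83.4 [[414.0, 243.7], [414.5, 241.1], [416.2, 231.2]]
6 0.036 0 [283. 293. 335. 344.] tip a,z -19.7 83.4 [[412.3, 242.9], [412.8, 240.3], [414.4, 230.4]]
6 0.036 5 [272. 282. 326. 335.] tip a,z -14.7 83.4 [[410.6, 242.2], [411.0, 239.5], [412.6, 229.6]]
6 0.046 -5 [307. 317. 359. 367.] tip a,z -23.7 93.4 [[414.4, 241.7], [414.9, 239.0], [416.6, 229.0]]
6 0.046 0 [296. 306. 350. 359.] tip a,z -18.7 93.4 [[412.7, 240.9], [413.1, 238.2], [414.8, 228.2]]

[... 2379 characters left out ...]
 184  95  74  31  83  87   8
328  28  54  80 129  42  97 189 184 185 187 186 184 183 187  93  72  83  82  79  12
332   9  25  81 151  33  95 184 183 184 184 186 184 182 188  94  68 100  88  72  19
336  21  17  77 152  43  92 182 186 189 186 182 186 187 188  93  53  97  88  47  21
340  55  46  76 141  54  92 168 183 186 186 185 187 183 180  93  44  95  82  47  58
344  65  66  67  66  65  62  64  64  64  63  67  63  68  65  67  71  63  63  64  62
348  64  66  63  70  65  67  63  69  59  68  66  64  64  65  72  63  65  68  66  69
352  19  20  25  24  18  26  33  30  38  39  35  36  36  34  20  17  17  18  24  19
356  17  15  16  28  18  16  18  19  20  17  21  27  19  26  25  22  14  23  17  16
```

Run:
```python
from h import *
s=state();y=np.radians(s[3]);a=np.array([np.cos(y),np.sin(y),0]);z=np.array([0,0,1.]);b=np.array([a[1],-a[0],0])
for th in(-6,-3,0,3,6,12):
  for h in (.036,.044):
   for dx in(-8,-5,-2):
      t=np.radians(th);u=a*np.sin(t)+z*np.cos(t);v=a*np.cos(t)-z*np.sin(t);T=s[:3]+[0,0,.008]+dx/1000*a+h*u
      A=T-.15*u;print(th,h,dx,"lab",fish([T+.0097*v,T-.0097*v])[:,1].round(0),"hb,colltop,collbot",fish([A+.066*u+.014*v,A+.066*u+.026*v,A+.06*u+.026*v,A+.013*u+.011*v,A+.006*v])[:,1].round(0),"tip",((A[:2]-[.4424,.315])@a[:2]*1e3).round(1))
w=capture("wrist").astype(int)
for q in range(170,290,4): print(q,' '.join('%3d%s'%(w[q,c].sum()//3,'r' if w[q,c,0]-w[q,c,1]>45 else ' ') for c in range(214,340,6)))
```

```text
-6 0.036 -8 lab [328. 359.] hb,colltop,collbot [224. 206. 202. 196. 196.] tip -3.8
-6 0.036 -5 lab [323. 354.] hb,colltop,collbot [219. 201. 197. 192. 192.] tip -0.8
-6 0.036 -2 lab [317. 349.] hb,colltop,collbot [215. 196. 193. 188. 189.] tip 2.2
-6 0.044 -8 lab [343. 373.] hb,colltop,collbot [230. 212. 207. 200. 200.] tip -4.6
-6 0.044 -5 lab [337. 368.] hb,colltop,collbot [225. 207. 202. 196. 196.] tip -1.6
-6 0.044 -2 lab [331. 363.] hb,colltop,collbot [220. 201. 197. 192. 192.] tip 1.4
-3 0.036 -8 lab [324. 357.] hb,colltop,collbot [227. 209. 205. 202. 203.] tip -9.7
-3 0.036 -5 lab [318. 352.] hb,colltop,collbot [223. 204. 201. 199. 199.] tip -6.7
-3 0.036 -2 lab [312. 347.] hb,colltop,collbot [218. 199. 196. 195. 195.] tip -3.7
-3 0.044 -8 lab [338. 370.] hb,colltop,collbot [233. 214. 210. 206. 206.] tip -10.1
-3 0.044 -5 lab [332. 366.] hb,colltop,collbot [228. 209. 205. 202. 202.] tip -7.1
-3 0.044 -2 lab [326. 361.] hb,colltop,collbot [223. 204. 200. 198. 199.] tip -4.1
0 0.036 -8 lab [320. 355.] hb,colltop,collbot [230. 212. 209. 208. 209.] tip -15.7
0 0.036 -5 lab [314. 3
[... 4459 characters left out ...]
1   53   57   51   54   21   98  114  100   91 
266  14   60  100  109   97   14   58   58   49   57   56   58   55   53   53   57   21  100  116  101   88 
270  21   39  100   98   88   16   54   54   58   56   55   54   54   54   58   55   21   66   98   97   78 
274   9   26   99   99   39   19   59   53   55   54   58   59   56   54   59   54   26   25   99   96   63 
278  63   56   99  102   19   27   56   54   56   59   56   58   59   55   53   54   31   16  100  100   64 
282  83   55   97   97   19   27   59   54   61   53   56   58   58   58   59   53   52   21   98   98   58 
286 120   87   93  100   19    4    7    7   11    8   18   14   12   16   13    9   18   16   97   97   61
```

Run:
```python
from h import *
s=state();y=np.radians(s[3]);a=np.array([np.cos(y),np.sin(y),0]);b=np.array([a[1],-a[0],0])
for sg in(-1,1):
  for k in(.014,.03):
    print(sg*k,proj("scene",[s[:3]+sg*k*b+m*.0095*a+[0,0,-.011] for m in(-1,1)]).round(1).tolist())
im=capture("scene")
for q in range(232,243): print(q,[tuple(int(v) for v in im[q,c]) for c in range(408,426,2)])
```

```text
-0.014 [[416.3, 227.8], [409.4, 224.7]]
-0.03 [[414.0, 232.3], [407.1, 229.3]]
0.014 [[420.3, 219.9], [413.4, 216.9]]
0.03 [[422.5, 215.4], [415.7, 212.5]]
232 [(99, 94, 86), (100, 96, 89), (89, 86, 83), (55, 57, 53), (33, 30, 35), (27, 27, 29), (36, 41, 45), (43, 48, 50), (61, 50, 48)]
233 [(98, 94, 84), (99, 96, 87), (101, 93, 85), (93, 92, 81), (61, 55, 49), (28, 30, 32), (26, 23, 30), (39, 39, 44), (81, 50, 48)]
234 [(93, 89, 83), (97, 96, 87), (95, 93, 87), (96, 92, 84), (91, 90, 81), (68, 68, 63), (44, 40, 43), (30, 24, 27), (110, 54, 61)]
235 [(55, 52, 47), (93, 89, 82), (100, 96, 85), (102, 99, 90), (100, 92, 83), (88, 81, 77), (75, 74, 67), (51, 52, 43), (136, 75, 75)]
236 [(37, 41, 39), (52, 49, 46), (88, 84, 82), (95, 93, 85), (88, 86, 78), (68, 66, 58), (89, 84, 78), (94, 88, 78), (154, 84, 86)]
237 [(61, 59, 64), (49, 48, 52), (53, 52, 52), (90, 88, 81), (92, 91, 81), (80, 79, 74), (90, 88, 82), (104, 96, 89), (163, 89, 85)]
238 [(71, 72, 75), (71, 70, 71), (63, 66, 67), (98, 99, 94), (107, 104, 100), (94, 96, 86), (96, 95, 85), (111, 92, 84), (165, 85, 88)]
239 [(69, 70, 73), (80, 76, 82), (76, 73, 74), (122, 117, 115), (114, 115, 109), (108, 101, 97), (101, 95, 86), (132, 93, 88), (165, 82, 87)]
240 [(83, 85, 84), (76, 73, 78), (91, 90, 90), (119, 116, 116), (121, 120, 115), (123, 107, 102), (130, 91, 87), (149, 91, 87), (168, 83, 89)]
241 [(70, 73, 77), (78, 78, 80), (103, 101, 98), (126, 118, 118), (117, 118, 113), (123, 97, 93), (148, 75, 77), (160, 81, 84), (165, 82, 86)]
242 [(69, 72, 73), (92, 85, 90), (120, 120, 115), (122, 118, 117), (124, 121, 117), (115, 75, 75), (123, 54, 62), (139, 66, 68), (166, 83, 84)]
```

>>> drive_tool --increments '[[[-1,0,0,0,0],[-1,0.04,0,-0.01,0],[-1,0.081,0,-0.01,0],[-1,0.081,0,-0.01,0]]]' --squeeze 15

```text
time_s: 29.45
tcp_pos: [0.4425, 0.312, 0.1901]
eef_rot: [-180.0, 0.0, -83.4]
contact_force: [-0.4, 0.7, -1.3]
gripper_width: 0.0276
gripper_force: 15.0
```

>>> drive_tool --increments '[[[-1,0,0,0.04,0],[-1,0,0,0.1,0],[-1,0,0,0.15,0],[-1,0,0,0.15,0]]]'

```text
time_s: 29.95
tcp_pos: [0.4422, 0.3123, 0.1711]
eef_rot: [179.9, -0.1, -83.4]
contact_force: [-0.9, 0.2, -1.1]
gripper_width: 0.028
gripper_force: 15.0
```

Run:
```python
from h import *
F=[]
for i in range(5): w=capture("wrist").astype(int);F.append(r.get_state()["contact_force"])
s=state();print(s,np.mean(F,0),(s[:2]-[.4424,.315])@[.115,-.9934])
y=np.radians(s[3]);a=np.array([np.cos(y),np.sin(y),0]);z=np.array([0,0,1.])
for th in(-4,0,4):
  for dx in(-4,-2,0):
      h=.036;t=np.radians(th);u=a*np.sin(t)+z*np.cos(t);v=a*np.cos(t)-z*np.sin(t);T=s[:3]+[0,0,.008]+dx/1000*a+h*u;A=T-.15*u
      print(th,dx,"lab",fish([T+.0097*v,T-.0097*v])[:,1].round(0),"hb,ct,cb",fish([A+.066*u+.014*v,A+.066*u+.026*v,A+.06*u+.026*v])[:,1].round(0))
for q in range(150,300,4): print(q,' '.join('%3d%s'%(w[q,c].sum()//3,'r' if w[q,c,0]-w[q,c,1]>45 else ' ') for c in range(200,350,8)))
```

```text
[  0.4425574    0.3126674    0.17218961 -83.35832215] [ 0.46889561 -0.14200513 -1.90901849] 0.002335301748164851
-4 -4 lab [317. 351.] hb,ct,cb [220. 201. 198.]
-4 -2 lab [313. 347.] hb,ct,cb [217. 198. 195.]
-4 0 lab [309. 344.] hb,ct,cb [214. 195. 192.]
0 -4 lab [311. 348.] hb,ct,cb [224. 206. 203.]
0 -2 lab [307. 344.] hb,ct,cb [221. 203. 200.]
0 0 lab [303. 341.] hb,ct,cb [218. 199. 197.]
4 -4 lab [305. 344.] hb,ct,cb [229. 210. 208.]
4 -2 lab [301. 341.] hb,ct,cb [226. 207. 205.]
4 0 lab [297. 337.] hb,ct,cb [223. 204. 202.]
150 162r 162r 111  110  112  115  115  111  115  113  112  112  111  112  108  108  161r 162r 161r
154 161r 162r 109  114  116  117  113  113  115  113  111  114  112  111  108  108  160r 159r 160r
158 163r 165r 110  113  112  112  114  110  113  113  113  113  111  108  107  107  157r 162r 159r
162 161r 163r 108  116  113  115  114  113  110  109  111  107  109  109  105  109  159r 161r 158r
166 164r 162r 105  115  113  115  113  112  117  113  112  115  112  108  103  109  156r 161r 158r
170 162r 161r 102  104   95   75   71   73   73   72   70   71   69  
[... 2496 characters left out ...]
21   13 
274  24   19   34   96  100   17   55   56   55   55   61   53   59   61   16  100   99   26   20 
278  23   21   76   97   97   12   57   54   60   52   57   51   56   53   16  100   96   61   24 
282  18   15   79   97   99   11   54   56   56   57   57   55   54   54    6   94  100   58   13 
286  34   20   79   90   97   22   10   11    8   13    7    7   11   16   21   69   95   58   16 
290  52   21   69   55   53   46   54   50   53   48   47   51   43   48   54   46   53   46   23 
294  55   21   64   87   85   85   83   60   81   85   83   82   86   77   87   78   86   63   40 
298  56   30   58   71  102  103  101   98   96   96   70   91  102   98  101  103  104   66   61
```

>>> drive_tool --increments '[[[-1,0,0,0.1,0],[-1,0,0,0.2,0],[-1,0,0,0.22,0],[-1,0,0,0.22,0]]]'

```text
time_s: 30.7
tcp_pos: [0.4424, 0.3124, 0.1452]
eef_rot: [180.0, -0.0, -83.4]
contact_force: [-0.8, 0.3, -0.6]
gripper_width: 0.0278
gripper_force: 15.0
```

>>> drive_tool --increments '[[[-1,0,0,0.02,0],[-1,0,0,0.03,0],[-1,0,0,0.03,0]]]'

```text
time_s: 31.08
tcp_pos: [0.4425, 0.3126, 0.142]
eef_rot: [-180.0, 0.0, -83.4]
contact_force: [-0.1, -0.1, -2.0]
gripper_width: 0.028
gripper_force: 15.0
```

>>> drive_tool --increments '[[[-1,0,0,0,0],[-1,0,0,0.012,0],[-1,0,0,0.025,0],[-1,0,0,0.035,0],[-1,0,0,0.035,0]]]' --squeeze 5

```text
time_s: 31.7
tcp_pos: [0.4425, 0.3126, 0.1383]
eef_rot: [-180.0, 0.0, -83.3]
contact_force: [-2.3, -1.2, 5.2]
gripper_width: 0.0276
gripper_force: 5.0
```

Run:
```python
from h import *
F=[]
for i in range(8): w=capture("wrist").astype(int);F.append(r.get_state()["contact_force"])
print(state(),np.mean(F,0),r.get_state()["gripper_width"])
print([(q,int(w[q,265:290].mean())) for q in range(180,230,3)],[(q,int(w[q,265:290].mean())) for q in range(312,350,3)])
```

```text
[  0.44248274   0.31257489   0.13832854 -83.34856375] [-2.66119555 -1.17570758  5.81734531] 0.02792770144646972
[(180, 70), (183, 71), (186, 95), (189, 213), (192, 241), (195, 241), (198, 245), (201, 45), (204, 39), (207, 38), (210, 37), (213, 32), (216, 22), (219, 22), (222, 50), (225, 55), (228, 55)] [(312, 67), (315, 185), (318, 186), (321, 186), (324, 186), (327, 185), (330, 185), (333, 185), (336, 185), (339, 186), (342, 75), (345, 65), (348, 66)]
```

>>> drive_tool --increments '[[[-1,0,0,-0.006,0],[-1,0,0,-0.006,0],[1,0,0,-0.006,0],[1,0,0,-0.006,0],[1,0,0,-0.006,0]]]'

```text
time_s: 32.72
tcp_pos: [0.4425, 0.3126, 0.1385]
eef_rot: [-180.0, 0.0, -83.4]
contact_force: [-0.1, 0.2, -0.2]
gripper_width: 0.0524
gripper_force: 0.0
```

>>> drive_tool --increments '[[[1,0,0,0,0],[1,0,0,0,0],[1,0,0,0,0],[1,0,0,0,0],[1,0,0,0,0]]]'

```text
time_s: 33.35
tcp_pos: [0.4425, 0.3126, 0.1385]
eef_rot: [-180.0, -0.0, -83.4]
contact_force: [-0.2, 0.4, -0.1]
gripper_width: 0.0871
gripper_force: 0.0
```

>>> drive_tool --increments '[[[1,0,0,-0.1,0],[1,0,0,-0.4,0],[1,0,0,-0.9,0],[1,0,0,-0.9,0]]]'

```text
time_s: 33.85
tcp_pos: [0.4445, 0.3144, 0.2526]
eef_rot: [-179.6, 0.4, -83.3]
contact_force: [0.2, 1.4, -0.5]
gripper_width: 0.0878
gripper_force: 0.0
```

Run:
```python
from h import *
im=capture("scene").astype(int);w=capture("wrist").astype(int);s=r.get_state();print(s["time_s"],s["tcp_pos"],s["contact_force"],s["gripper_width"])
g=np.array([.4424,.315,0]);print("scene pred tip,collar,handletop",proj("scene",[g+[0,0,k] for k in(.033,.096,.183)]).round(1).tolist(),"wrist collar,top",fish([g+[0,0,.099],g+[0,0,.183]]).round(1).tolist())
for q in range(205,262): print(q,''.join('.' if p[0]-p[1]>45 else '0123456789abcdefghijklmnopqrst'[min(29,p.sum()//30)] for p in im[q,375:440]))
for q in range(150,290,4): print(q,''.join('..' if p[0]-p[1]>45 else '%2d'%(p.sum()//30) for p in w[q,200:360:4]))
```

```text
33.95 [0.44257576 0.312847   0.24793207] [-0.38715606 -0.19313311 -0.06641878] 0.08762265599215366
scene pred tip,collar,handletop [[402.3, 249.2], [406.4, 237.5], [412.5, 220.0]] wrist collar,top [[277.0, 195.0], [276.8, 227.7]]
205 cegd...............632455455543444444445444444431132345..........
206 cdfd...............6422234566444444434444443444442232345.........
207 cced..............986442233554444544434444444434443322235........
208 ccee..............a99875421234444344444444344444433332234........
209 cde...............98988876432223444444434444433434433323.........
210 cef...............98876788875333224434434434434444434335.........
211 dee...............9998778999876421134444444443434444445..........
212 eec................a98888999998754321233436764446544435..........
213 eb...................a99999999999875422324576445555344...........
214 a......................a999989999988654322255455555336...........
215 ..........................a99899999998754322225445434............
216 ............................aa99999989987653223344346............
217 ..........................
[... 5394 characters left out ...]
....................
258 ................................................................................
262 ................................................................................
266 .............................................................................. 5
270 .............................................................................. 3
274 .............................................................................. 1
278 ................................................................................
282 ................................................................................
286  6........................................................................ 6 5 4
```

```bash
python3 -c "
from plant import job
print(job.close_job())"
```

```text
the job is handed in; nothing more can be done
None
```

The job is handed in at about 34 s of robot time. The gauge was pressed on the block, then inside the lower ring, then inside the upper ring, with the foot in roughly 5–6 mm by my force and position estimates, held 0.6–1 s each. My estimates put it about 3° off square on the lower face and square on the other two. It now hangs upright in its fork with the gripper clear; I did not re-check the bystanders afterwards.

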